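# Build up a moulder arbor for a stepped rebate

### The job

Build up the spindle-moulder arbor standing in its setting stand for a stepped rebate: slide on the tall collar first, then the large cutter, the thin ring and the small cutter, each fully down on the one below, the cutters with their hubs upwards as they lie now. Lower every piece down the spindle until it rests, do not let it drop (the tips chip), and leave the other things on the bench where they are.

Things in the scene. Friction and masses are not known exactly. Their poses are not given: they have to be found in the camera images.
- arbor_stand: Fixed round stand with an upright polished spindle. Origin on the spindle axis at the underside (bench); z up. Base disc 110 mm diameter, 12 high (bolt heads to 18); boss 66 mm diameter to 28; flange 60 mm diameter, its top, the seat, 36 mm above the bench. Spindle 25 mm diameter to 111 mm above the bench, then a nose tapering to 15 mm diameter at 117 mm, the top. Its place changes.
- tall_collar: Loose steel tube standing on end: outside diameter 48 mm, height 40, bore 28 right through (1.5 mm clear all round the spindle), 0.26 kg. Origin at the centre of its underside, z up the bore. Grip across the outside within the top 15 mm, so that the spindle coming up through it clears the gripper's body. On the arbor its underside is 36 mm above the bench.
- large_cutter: Loose four-winged steel cutter lying flat, 112 mm across the wing tips. Hub 46 mm diameter, 18 high, bore 28 right through; the body (76 mm diameter) and wings lie 1 to 10 mm above the underside, so the hub stands 8 mm proud: grip the hub. 0.42 kg. Origin at the centre of the hub's underside, z up the bore. On the arbor its underside is 76 mm above the bench.
- thin_ring: Loose flat steel ring: outside diameter 62 mm, 8 high, bore 28 right through, 0.13 kg. Origin at the centre of its underside, z up the bore. Grip across the outside. On the arbor it lies on the large cutter's hub, underside 94 mm above the bench.
- small_cutter: Loose three-winged steel cutter lying flat, wing tips 43 mm from its centre. Hub 46 mm diameter, 18 high, bore 28 right through; the body (62 mm diameter) and wings lie 1 to 10 mm above the underside, so the hub stands 8 mm proud: grip the hub. 0.28 kg. Origin at the centre of the hub's underside, z up the bore. On the arbor its underside is 102 mm above the bench, its top at 120, over the nose.
- test_piece: Bystander, loose: pine sample with a stepped rebate, 110 mm long along its y, 44 mm wide, 32 mm high. Origin at the centre of its underside. Leave it alone.
- clamp_screw: Bystander, loose: the arbor's hexagon-headed clamping screw with its 42 mm washer, standing on its head, 52 mm high. Origin at the centre of its underside. It is fitted later by hand: leave it alone.
- hex_key: Bystander, loose: dark steel L-shaped hexagon key 8 mm thick, lying flat, long leg 110 mm along its x, short leg 35 mm. Origin at the middle of the long leg's underside. Leave it alone.
- caliper: Bystander, loose: digital caliper lying flat, 210 mm long along its y, jaws reaching 62 mm towards its -x, 10 mm thick. Origin under the middle of its beam. Leave it alone.
- wax_tin: Bystander, loose: round tin with a brass-coloured lid, 50 mm diameter, 23 mm high. Origin at the centre of its underside. Leave it alone.

How it is judged:
By the outcome, as a careful person would: the job done as asked, in the order asked, and still so for the second after the job is handed in, with the robot touching nothing.
It also fails if it takes over 104 s, if anything falls off the work surface, if the arm or the gripper's body presses on something with over 40 N, if the wrist force passes 120 N, or if a joint passes its speed limit or range.

### The arm

A 7-joint arm with a two-finger parallel gripper is mounted at the origin on the work surface. World frame = base frame: x ahead of the robot, y to its left, z up, the work surface at z = 0. Lengths are in m, angles in rad, forces in N, time in s.
With the tool pointing down it reaches from about 0.425 to 1.025 m from the base axis. Payload 9.4 kg.
Tool frame: the origin (TCP) lies at the very end of the fingers, on their centre line; the grasp point (between the pads) lies 19 mm behind it; z points along the fingers, y is the direction in which the jaws open and shut (so a half turn about z gives the same grasp; the last joint's range is limited). The gripper opens to 93 mm and grips with 3 to 60 N. Pads are 15 mm wide; open, the fingers measure 128 mm over their backs; the gripper's body (75 mm by 188 mm) begins 65 mm behind the grasp point.
Start: joints at [-1.402, 0.599, -0.003, 1.599, 0.002, 0.943, -0.08], TCP at [0.176, 0.703, 0.184] pointing down, gripper open.
Joint ranges: [-2.57, 2.57], [-0.35, 1.97], [-1.29, 1.29], [0.11, 2.56], [-1.05, 4.19], [0.11, 1.86], [-2.63, 2.63]. Speed limits (rad/s): [2.22, 2.22, 3.01, 3.01, 3.14, 3.14, 3.14].

### API

Orientations are given as a rotation vector (axis times angle).
In Python, from station import status, read_camera, order, nets gives the robot as it stands. The module is installed in compiled form; this text tells all that it offers.
- The arm moves only by the shell command python3 -m crank 'ROWS' [FORCE]. ROWS is JSON, a list of rows, each a list of 3 entries, a list of its own where there are three numbers: the turn, a rotation vector about the tool's x, y, z in rad, then the shift along the tool's x, y, z in mm, then the opening, from -1 (shut) to 1 (fully open). A call has 1 to 10 rows; each row is the pose to reach, as a shift and turn from the pose measured when the call began, along the tool's axes at that moment; what a row does not reach only later rows make up. A row lasts 1/10 s, in which the tool goes at most 50 mm and 8.59 degrees, less where a joint would pass 70% of its speed; a pose out of reach is approached as far as the arm can. A call with a gripper value outside its range is refused whole. The fingers move at their own pace and stop on an object; FORCE is the grip in N (left out, the last holds). Time passes only in rows, so rows that repeat a pose let the fingers close. It gives the time, the measured TCP pose, the force and the opening at its end, in the units of the state.
- status.sense(): the state, without advancing time (a new reading comes with each control period).
- read_camera(name): name is "scene" or "top" or "wrist"; returns a dict with "frame" (420x560x3 uint8, blue, green, red), "intrinsics" (3x3 intrinsics, pixels), "T" (4x4, takes a point from camera to world coordinates). Camera axes: x right, y up, looking along -z (the intrinsics and any distortion apply to the point x, -y, -z); pixel columns grow to the right and rows downward; lengths in m; the calibration is good to about 2 mm. A picture is of the moment at which its call begins. There is no depth.
- order.job_done(): hands the job in, once; it reports no verdict.
Trained networks look in the newest picture that a camera, given by its name, has taken for a name from the list of things; names that differ only in an ending like _2 or _b are one class to them, and where a whole thing is asked for, a point or a joint stands for the part that bears it (a point fixed in the world has none). Each returns a list of dicts, best first, with "score" (0 to 1); they miss things now and then, are a little off and sometimes report something else, mostly with a low value. They report only what shows in the picture. A call takes as long as a camera call.
- nets.search_frame(camera, label): "box" ([left, top, width, height] in pixels, round what is visible of it).
- nets.silhouettes(camera, label): "mask" (420x560 bool, what is visible of it) and "box" ([left, top, width, height] in pixels, round what is visible of it).
- nets.mark_of(camera, label): "location" ([column, row] in pixels: a listed point, or the origin of a listed thing).
The state is a dict: "time": time; "joints": joint angles; "dq": joint speeds; "joint_efforts": joint torques, N m; "position": TCP position; "orientation": TCP orientation; "force": force on the tool from outside, world axes, zero at the start; "wrist_torque": the same for the moment, N m; "opening": finger opening in m.
Only numpy, scipy, OpenCV 4.12 (cv2) and the standard library are available. Lean on these libraries where they do the work, as an engineer would, in place of code of your own. Each camera call takes 0.05 s, during which the arm holds its last target.

## Working session

There is one attempt and no reset: what is moved stays moved. The work goes in short steps, Python scripts to look and compute and a shell command to move; the robot and the scene stay as the last step left them, time stands still between calls to the robot, and variables do not carry over. Pictures are saved under pics/ and viewed, and the job is handed in when it is done.

```bash
mkdir -p pics; ls; python3 - <<'E'
from station import status, read_camera
import cv2
s=status.sense(); print(s)
for n in ["scene","top","wrist"]:
    r=read_camera(n); cv2.imwrite(f"pics/{n}0.png",r["frame"]); print(n,r["intrinsics"].tolist(),r["T"].round(4).tolist(), [k for k in r])
E
```

```text
pics
{'time': 0.0, 'joints': array([-1.40173444,  0.60014917, -0.00252973,  1.60014583,  0.00181675,
        0.94286175, -0.07980152]), 'dq': array([-3.02859408e-03,  1.78288497e-04, -1.13777797e-03,  1.53913770e-03,
        1.35259796e-03, -7.39491729e-05,  6.55676361e-04]), 'joint_efforts': array([ 1.47450763e-03, -7.65070081e+01,  1.49669275e+00, -2.52352720e+01,
       -5.25493920e-02,  1.68065523e-02,  1.46168577e-04]), 'position': array([0.17629309, 0.70267951, 0.18303713]), 'orientation': array([-3.84980758e-01, -3.11788644e+00,  2.45376610e-03]), 'force': array([ 0.82605159,  0.17579266, -0.49603151]), 'wrist_torque': array([ 0.0087379 , -0.03876213,  0.00883829]), 'opening': 0.09334689604724915}
scene [[467.19831149971213, 0.0, 286.885697038947], [0.0, 467.19831149971213, 215.81204371457164], [0.0, 0.0, 1.0]] [[0.7122, -0.599, 0.3659, 0.8643], [0.7019, 0.6017, -0.3812, -0.3093], [0.0081, 0.5283, 0.849, 0.7779], [0.0, 0.0, 0.0, 1.0]] ['frame', 'intrinsics', 'T']
top [[409.74547774485177, 0.0, 285.5602139337409], [0.0, 409.74547774485177, 214.44858950321182], [0.0, 0.0, 1.0]] [[0.0029, 0.9855, -0.1699, 0.369], [-1.0, 0.0014, -0.0091, -0.0041], [-0.0087, 0.1699, 0.9854, 0.9807], [0.0, 0.0, 0.0, 1.0]] ['frame', 'intrinsics', 'T']
wrist [[324.5571969504096, 0.0, 282.0143408658029], [0.0, 324.5571969504096, 210.91835355578357], [0.0, 0.0, 1.0]] [[0.2436, -0.9355, -0.2557, 0.1066], [0.9699, 0.2346, 0.0657, 0.7222], [-0.0015, -0.264, 0.9645, 0.3841], [0.0, 0.0, 0.0, 1.0]] ['frame', 'intrinsics', 'T']
```

View pics/scene0.png

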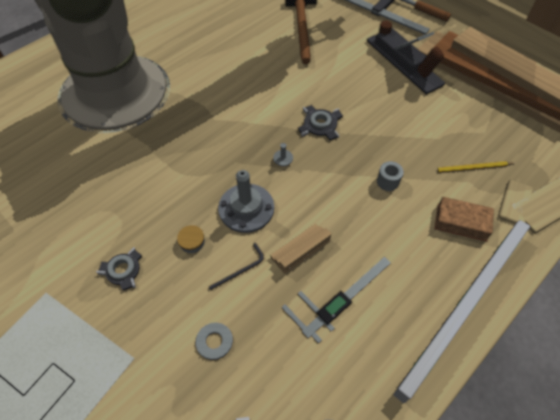

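View pics/top0.png

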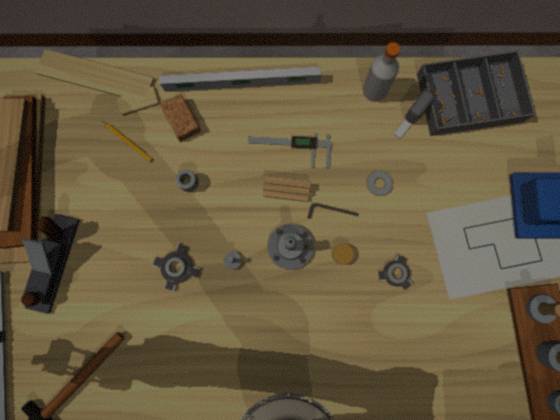

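View pics/wrist0.png

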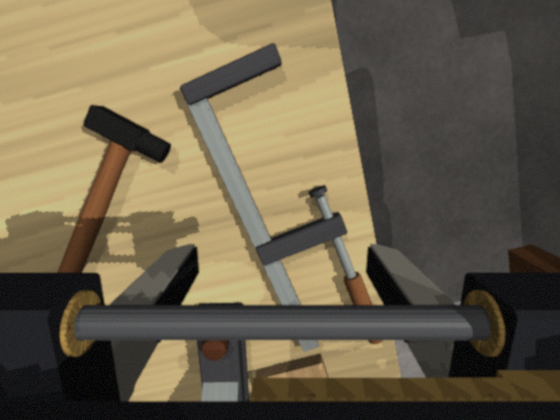

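The scene picture shows the stand at (245,205), a 4-wing cutter at (320,122), a 3-wing cutter at (121,267), the ring at (214,341) and the collar at (390,176). The top picture has them at (291,245), (177,266), (397,272), (379,183) and (187,181). The wrist picture shows only the hammer and clamp region.

```bash
cat > h.py <<'E'
import numpy as np, cv2
from scipy.spatial.transform import Rotation as Ro
from station import status, read_camera, nets
def proj(cam,P):
    P=np.atleast_2d(P); T=cam["T"]; p=(P-T[:3,3])@T[:3,:3]
    K=cam["intrinsics"]; return np.c_[K[0,0]*p[:,0]/-p[:,2]+K[0,2], K[1,1]*-p[:,1]/-p[:,2]+K[1,2]]
def ray(cam,uv):
    K=cam["intrinsics"]; d=np.array([(uv[0]-K[0,2])/K[0,0],-(uv[1]-K[1,2])/K[1,1],-1.]); d=cam["T"][:3,:3]@d
    return cam["T"][:3,3],d/np.linalg.norm(d)
def atz(cam,uv,z):
    o,d=ray(cam,uv); return o+d*(z-o[2])/d[2]
def tri(obs):
    A=np.zeros((3,3));b=np.zeros(3)
    for cam,uv in obs:
        o,d=ray(cam,uv);M=np.eye(3)-np.outer(d,d);A+=M;b+=M@o
    X=np.linalg.solve(A,b)
    return X,[np.linalg.norm((np.eye(3)-np.outer(ray(c,u)[1],ray(c,u)[1]))@(X-ray(c,u)[0])) for c,u in obs]
def goto(P,jaw=None):
    """shift (tool axes, mm) and z turn to bring TCP to P, tool down, tool y along heading jaw (rad, mod pi)"""
    s=status.sense(); R=Ro.from_rotvec(s["orientation"]); d=R.inv().apply(np.array(P)-s["position"])*1000
    y=R.as_matrix()[:,1]; cur=np.arctan2(y[1],y[0])
    if jaw is None: jaw=cur
    dj=(jaw-cur+np.pi/2)%np.pi-np.pi/2
    yn=np.array([np.cos(cur+dj),np.sin(cur+dj),0]); z=np.array([0,0,-1.]); Rn=np.c_[np.cross(yn,z),yn,z]
    t=(R.inv()*Ro.from_matrix(Rn)).as_rotvec()
    print("t=%.1f"%s["time"],"pos",s["position"].round(4),"jawdeg %.1f"%np.degrees(cur),"open %.4f"%s["opening"],"F",s["force"].round(1),"q7 %.2f"%s["joints"][6])
    print("  shift",d.round(1),"turn",t.round(3))
E
python3 - <<'E'
from h import *
C={n:read_camera(n) for n in("scene","top")}
for l in ["arbor_stand","tall_collar","large_cutter","thin_ring","small_cutter","test_piece","clamp_screw","hex_key","caliper","wax_tin"]:
    o=[]
    for n in C:
        m=nets.mark_of(n,l)[:2]; s=nets.silhouettes(n,l)[:1]
        print(l,n,[(np.round(a["location"],1).tolist(),round(a["score"],2)) for a in m],[(a["box"],round(a["score"],2)) for a in s])
        if m:o.append((C[n],m[0]["location"]))
    if len(o)==2:
        X,r=tri(o);print("   X",X.round(4),"res",np.round(r,4),"at z0",[atz(c,u,0).round(3)[:2].tolist() for c,u in o])
goto([0.6,0,0.3]); 
s=status.sense();print(Ro.from_rotvec(s["orientation"]).as_matrix().round(3)); R=Ro.from_rotvec(s["orientation"]).as_matrix()
w=read_camera("wrist"); print("cam in tool",(R.T@(w["T"][:3,3]-s["position"])).round(4),(R.T@w["T"][:3,:3]).round(3))
E
```

```text
arbor_stand scene [([243.4, 211.2], 0.84)] [([215.1, 172.7, 61.6, 60.1], 0.93)]
arbor_stand top [([293.5, 247.0], 0.86)] [([268.3, 224.8, 47.6, 44.9], 0.86)]
   X [ 0.4596 -0.0134 -0.001 ] res [0.0011 0.0011] at z0 [[0.461, -0.013], [0.459, -0.014]]
tall_collar scene [([389.5, 180.6], 0.66), ([190.5, 243.1], 0.55)] [([378.8, 160.5, 24.8, 31.5], 0.96)]
tall_collar top [([232.2, 256.3], 0.63)] [([174.9, 167.9, 23.7, 24.5], 0.61)]
   X [ 0.5279  0.1959 -0.0209] res [0.1077 0.1077] at z0 [[0.619, 0.25], [0.436, 0.132]]
large_cutter scene [([320.3, 125.1], 0.95)] [([300.0, 105.7, 43.2, 35.1], 0.77)]
large_cutter top [([175.4, 268.6], 0.97), ([288.0, 139.9], 0.24)] [([151.1, 244.2, 49.0, 48.6], 0.63)]
   X [ 0.4077  0.2703 -0.0114] res [0.0005 0.0005] at z0 [[0.414, 0.262], [0.407, 0.267]]
thin_ring scene [([213.9, 343.5], 0.87)] [([194.3, 320.3, 38.8, 36.8], 0.68)]
thin_ring top [([378.6, 177.9], 0.68)] [([367.4, 169.1, 23.3, 25.2], 0.77)]
   X [ 0.6248 -0.224   0.0125] res [0.0034 0.0034] at z0 [[0.619, -0.226], [0.63, -0.224]]
small_cutter scene [([125.3, 268.2], 0.76)] [([97.2, 244.8, 
[... 1041 characters left out ...]
133.3, 86.0, 35.5], 0.78)]
   X [ 0.7257 -0.0024 -0.0065] res [0.0019 0.0019] at z0 [[0.726, -0.007], [0.725, -0.001]]
wax_tin scene [([190.1, 242.2], 0.66)] [([175.2, 226.0, 29.8, 26.6], 0.93)]
wax_tin top [([344.0, 253.2], 0.82), ([284.0, 188.2], 0.56)] [([333.4, 242.4, 18.2, 21.2], 0.91)]
   X [ 0.4442 -0.1333  0.0073] res [0.0007 0.0007] at z0 [[0.441, -0.131], [0.444, -0.135]]
t=2.2 pos [0.1764 0.7032 0.1839] jawdeg 75.9 open 0.0928 F [0.2 0.  0.4] q7 -0.08
  shift [-581.9 -579.  -116. ] turn [ 0.  0. -0.]
[[-0.97   0.243  0.   ]
 [ 0.243  0.97  -0.   ]
 [-0.     0.    -1.   ]]
cam in tool [ 0.0724  0.0016 -0.2009] [[-0.     0.965  0.264]
 [ 1.     0.     0.   ]
 [ 0.     0.264 -0.965]]
```

```bash
python3 - <<'E'
from h import *
goto([0.60,0.25,0.25],np.pi/2)
E
```

```text
t=2.3 pos [0.1764 0.7032 0.1839] jawdeg 75.9 open 0.0930 F [0.2 0.  0.3] q7 -0.08
  shift [-521.1 -336.5  -66.1] turn [-0.     0.    -0.246]
```

```bash
python3 -m crank '[[[0,0,0],[-30,-20,-66],1],[[0,0,-0.05],[-70,-45,-66],1],[[0,0,-0.1],[-110,-71,-66],1],[[0,0,-0.15],[-150,-97,-66],1],[[0,0,-0.2],[-190,-123,-66],1],[[0,0,-0.246],[-230,-149,-66],1],[[0,0,-0.246],[-270,-174,-66],1],[[0,0,-0.246],[-310,-200,-66],1],[[0,0,-0.246],[-350,-226,-66],1],[[0,0,-0.246],[-380,-245,-66],1]]'
python3 - <<'E'
from h import *
goto([0.60,0.25,0.2],np.pi/2)
E
```

```text
time: 3.3
position: [0.4876, 0.3701, 0.2502]
orientation: [0.004, 3.141, -0.001]
force: [0.4, 1.1, -0.8]
opening: 0.093
t=3.3 pos [0.4876 0.3701 0.2502] jawdeg 89.9 open 0.0930 F [ 0.4  1.1 -0.8] q7 0.82
  shift [-112.6 -119.8   50.4] turn [-0.001  0.001 -0.002]
```

```bash
python3 -m crank '[[[0,0,0],[-35,-38,15],1],[[0,0,0],[-70,-75,35],1],[[0,0,0],[-100,-105,45],1],[[0,0,0],[-112,-119,50],1],[[0,0,0],[-113,-120,50],1]]'
python3 - <<'E'
from h import *
goto([0.60,0.25,0.2],np.pi/2)
w=read_camera("wrist"); cv2.imwrite("pics/w1.png",w["frame"])
for l in ["tall_collar","large_cutter"]:
    for a in nets.mark_of("wrist",l)[:2]: print(l,np.round(a["location"],1),a["score"].__round__(2),atz(w,a["location"],0).round(4))
    for a in nets.silhouettes("wrist",l)[:2]: print(l,a["box"],round(a["score"],2))
E
```

```text
time: 3.8
position: [0.6026, 0.2451, 0.1992]
orientation: [0.013, 3.141, -0.005]
force: [-0.1, 0.0, -0.6]
opening: 0.0928
t=3.8 pos [0.6026 0.2451 0.1992] jawdeg 89.5 open 0.0928 F [-0.1  0.  -0.6] q7 1.09
  shift [ 2.6  4.8 -0.8] turn [-0.003  0.001 -0.008]
tall_collar [281.7 196. ] 0.69 [0.6206 0.2453 0.    ]
tall_collar [264.0, 177.4, 40.4, 42.8] 0.85
large_cutter [303.8   7.4] 0.81 [0.4102 0.2713 0.    ]
large_cutter [247.6, 0.0, 103.0, 65.3] 0.84
```

View pics/w1.png

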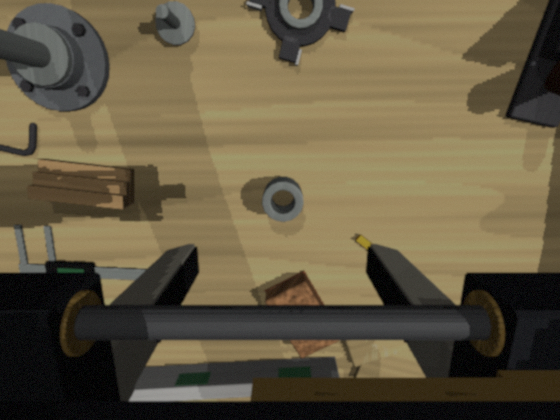

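The wrist picture shows the collar at (283,199), the large cutter at (300,10), the clamp screw at (172,20) and the stand at (55,55).

```bash
cat >> h.py <<'E'
def circ(c,r,z,n=72):
    a=np.linspace(0,2*np.pi,n,endpoint=False); return np.c_[c[0]+r*np.cos(a),c[1]+r*np.sin(a),np.full(n,z)]
def fitmask(cam,mask,layers,x0):
    """layers [(r,z)]: convex hull of the projected circles; shift xy until its centroid equals the mask's"""
    ys,xs=np.nonzero(mask); cm=np.array([xs.mean(),ys.mean()]); c=np.array(x0[:2],float)
    f=lambda c:(lambda m:np.array([m["m10"],m["m01"]])/m["m00"])(cv2.moments(cv2.convexHull(np.vstack([proj(cam,circ(c,r,z)) for r,z in layers]).astype(np.float32))))
    A=lambda c:cv2.contourArea(cv2.convexHull(np.vstack([proj(cam,circ(c,r,z)) for r,z in layers]).astype(np.float32)))
    for _ in range(10):
        e=cm-f(c); J=np.c_[(f(c+[1e-3,0])-f(c))/1e-3,(f(c+[0,1e-3])-f(c))/1e-3]; c=c+np.linalg.solve(J,e)
    return c,len(xs)/A(c)
E
python3 - <<'E'
from h import *
s=status.sense();w=read_camera("wrist");print("tcp px",proj(w,s["position"]),"y opening tips",proj(w,[s["position"]+[0,.046,0],s["position"]-[0,.046,0]]))
m=nets.silhouettes("wrist","tall_collar")[0]["mask"]
print("wrist",fitmask(w,m,[(.024,0),(.024,.04)],[.62,.246]))
for n in ("scene","top"):
    c=read_camera(n)
    for a in nets.silhouettes(n,"tall_collar")[:1]: print(n,a["box"],fitmask(c,a["mask"],[(.024,0),(.024,.04)],[.62,.246]))
f=w["frame"][150:250,230:330]; cv2.imwrite("pics/w1c.png",cv2.resize(f,None,fx=6,fy=6,interpolation=cv2.INTER_CUBIC))
g=w["frame"].copy()
E
```

```text
tcp px [[279.93968684 235.92000625]] y opening tips [[350.09277587 235.87874745]
 [209.77739576 235.96127046]]
wrist (array([0.61798456, 0.24621287]), 0.8174949878108013)
scene [377.8, 159.0, 26.2, 31.6] (array([0.61643384, 0.24390901]), 0.9395316124687652)
top [174.8, 169.4, 24.5, 22.9] (array([0.61628139, 0.24281663]), 0.8726573238468889)
```

View pics/w1c.png

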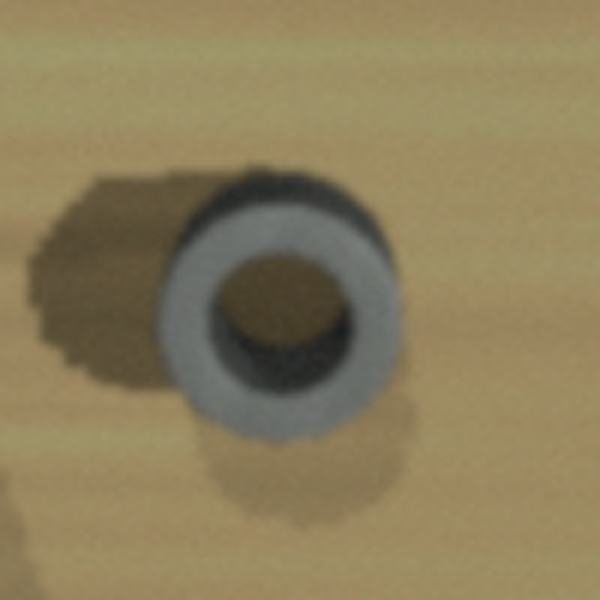

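```bash
cat >> h.py <<'E'
def overlay(cam,circles,box,f,name):
    x0,y0,x1,y1=box; g=cv2.resize(cam["frame"][y0:y1,x0:x1],None,fx=f,fy=f,interpolation=cv2.INTER_CUBIC)
    for c,r,z in circles:
        p=(proj(cam,circ(c,r,z))-[x0,y0]+.5)*f-.5
        cv2.polylines(g,[np.round(p).astype(np.int32)],True,(0,0,255),1)
    cv2.imwrite(name,g)
E
python3 - <<'E'
from h import *
w=read_camera("wrist")
p=atz(w,(276.4,202.9),.04);print(p)
overlay(w,[(p,.024,.04),(p,.014,.04),(p,.024,0)],(230,150,330,250),6,"pics/w1d.png")
E
```

```text
[0.6177073  0.24522758 0.04      ]
```

View pics/w1d.png

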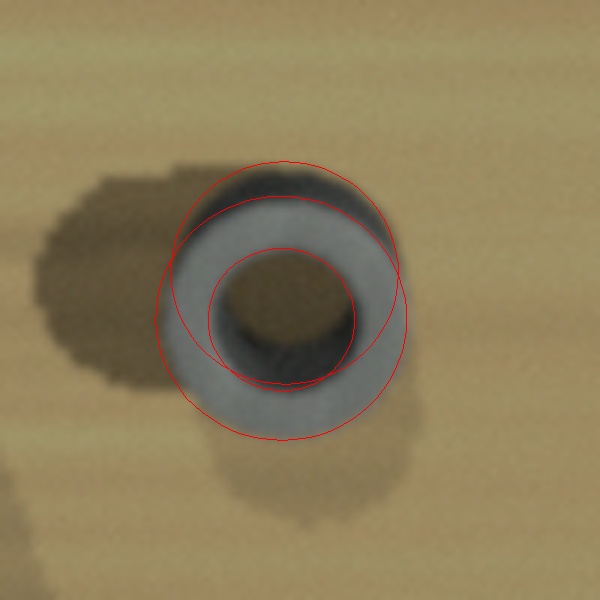

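```bash
cat >> h.py <<'E'
from scipy.optimize import minimize
def fitedges(cam,circles,x0,span=.006,free=2,ref=None):
    """best (x,y[,z shift]) by summed |gradient| across the projected circles [(r,z)]"""
    g=cv2.GaussianBlur(cv2.cvtColor(cam["frame"],cv2.COLOR_BGR2GRAY).astype(np.float32),(0,0),1.0)
    gx=cv2.Sobel(g,cv2.CV_32F,1,0);gy=cv2.Sobel(g,cv2.CV_32F,0,1)
    def sc(c):
        t=0
        for r,z in circles:
            dz=c[2] if len(c)>2 else 0
            p=proj(cam,circ(c,r,z+dz)); q=proj(cam,circ(c,r+1e-4,z+dz)); n=q-p; n/=np.linalg.norm(n,axis=1)[:,None]
            m=p.astype(np.float32)[:,None,:]
            a=cv2.remap(gx,m,None,cv2.INTER_LINEAR)[:,0];b=cv2.remap(gy,m,None,cv2.INTER_LINEAR)[:,0]
            v=np.abs(a*n[:,0]+b*n[:,1]); t+=np.minimum(v,60).mean()
        return -t
    gr=np.arange(-span,span+1e-9,.001); best=min(((sc((x0[0]+a,x0[1]+b)),a,b) for a in gr for b in gr))
    c=np.array([x0[0]+best[1],x0[1]+best[2]]+[0]*(free-2))
    sim=np.vstack([c]+[c+np.eye(free)[i]*.0015 for i in range(free)])
    r=minimize(sc,c,method="Nelder-Mead",options=dict(initial_simplex=sim,xatol=5e-5,fatol=1e-3)); return r.x,-r.fun
E
python3 - <<'E'
from h import *
w=read_camera("wrist")
print(fitedges(w,[(.024,.04),(.014,.04)],[.6177,.2452]),fitedges(w,[(.024,.04),(.014,.04)],[.6177,.2452],free=3))
for n in ("scene","top"):
    c=read_camera(n);print(n,fitedges(c,[(.024,.04),(.014,.04)],[.6177,.2440]))
    print(n,"stand",fitedges(c,[(.055,.012),(.030,.036)],[.460,-.0134],span=.01),fitedges(c,[(.055,.012),(.055,.0),(.033,.028),(.030,.036),(.0125,.111),(.0075,.117)],[.460,-.0134],span=.01))
goto([0.6177,.2452,.1],np.pi/2)
E
```

```text
(array([0.6184484 , 0.24722054]), np.float64(106.15405267186057)) (array([ 0.61860518,  0.24716384, -0.00181741]), np.float64(106.3970317311879))
scene (array([0.61863579, 0.24153848]), np.float64(108.75064959912629))
scene stand (array([ 0.46174786, -0.00547384]), np.float64(87.32185232298383)) (array([ 0.4620513 , -0.00575403]), np.float64(231.94521451641103))
top (array([0.61652813, 0.24222545]), np.float64(106.68619191134582))
top stand (array([ 0.4597067 , -0.00818204]), np.float64(105.03875344474307)) (array([ 0.45979582, -0.00863353]), np.float64(246.71645584358276))
t=4.5 pos [0.6003 0.2499 0.2004] jawdeg 89.9 open 0.0932 F [ 0.3 -1.  -0.3] q7 1.09
  shift [-17.3  -4.6 100.5] turn [-0.     0.001 -0.002]
```

```bash
python3 -m crank '[[[0,0,0],[-8,-2,35],1],[[0,0,0],[-15,-4,75],1],[[0,0,0],[-17,-4.5,97],1],[[0,0,0],[-17.3,-4.6,100],1],[[0,0,0],[-17.3,-4.6,100],1],[[0,0,0],[-17.3,-4.6,100],1]]'
python3 - <<'E'
from h import *
w=read_camera("wrist")
e,v=fitedges(w,[(.024,.04),(.014,.04)],[.6177,.2462]);print(e,v,fitedges(w,[(.024,.04),(.014,.04)],[.6177,.2452],free=3))
u,v=proj(w,[*e,.04])[0].astype(int)
overlay(w,[(e,.024,.04),(e,.014,.04),(e,.024,0)],(u-60,v-50,u+60,v+50),6,"pics/w2.png"); cv2.imwrite("pics/w2f.png",w["frame"])
print(status.sense()["position"])
E
```

```text
time: 5.15
position: [0.6184, 0.2457, 0.1019]
orientation: [0.003, 3.139, 0.001]
force: [0.8, -0.4, 0.6]
opening: 0.0929
[0.61803581 0.24666181] 105.14734651579411 (array([ 0.61860235,  0.24661822, -0.00215796]), np.float64(105.49682397339288))
[0.61848218 0.24576559 0.10212362]
```

View pics/w2.png

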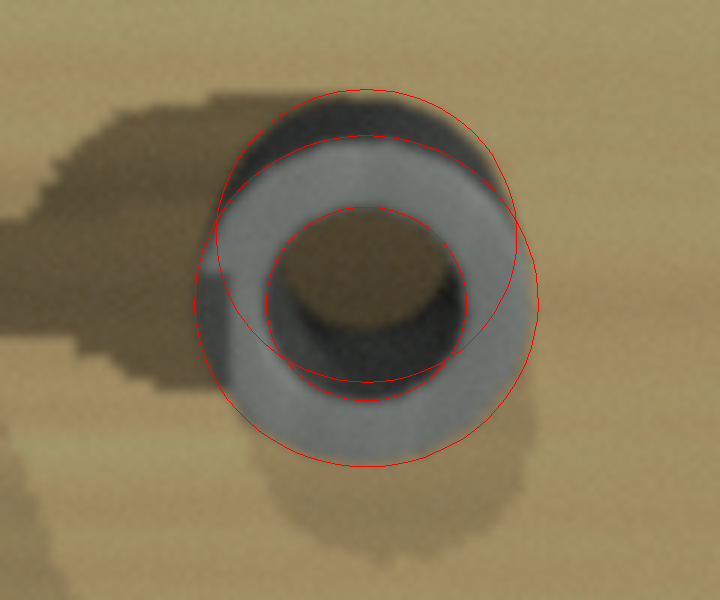

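View pics/w2f.png

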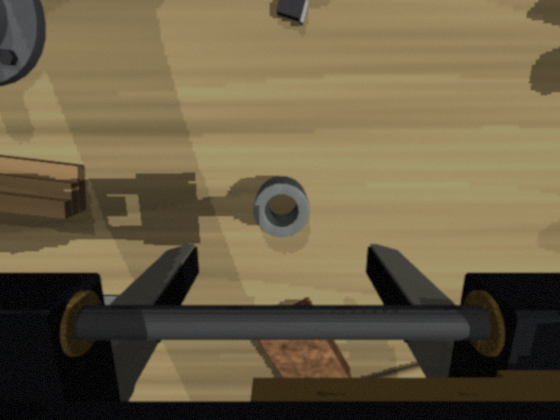

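```bash
python3 -m crank '[[[0,0,0],[0.4,0.9,30],1],[[0,0,0],[0.4,0.9,60],1],[[0,0,0],[0.4,0.9,72],1],[[0,0,0],[0.4,0.9,76],1],[[0,0,0],[0.4,0.9,76],1],[[0,0,0],[0.4,0.9,76],0.4],[[0,0,0],[0.4,0.9,76],0.2]]' 40
python3 - <<'E'
from h import *
goto([0.618,.2466,.026],np.pi/2)
w=read_camera("wrist")
e,v=fitedges(w,[(.024,.04),(.014,.04)],[.618,.2466]);print(e,v)
u,v=proj(w,[*e,.04])[0].astype(int)
overlay(w,[(e,.024,.04),(e,.014,.04)],(u-60,v-50,u+60,v+50),6,"pics/w3.png")
E
```

```text
time: 5.9
position: [0.6191, 0.247, 0.0274]
orientation: [0.003, 3.137, 0.002]
force: [0.2, 0.3, -0.1]
opening: 0.0813
t=5.9 pos [0.6191 0.247  0.0274] jawdeg 89.9 open 0.0813 F [ 0.2  0.3 -0.1] q7 1.10
  shift [ 1.1 -0.4  1.4] turn [ 0.001  0.005 -0.002]
[0.61814031 0.24644777] 97.65954415484339
```

View pics/w3.png

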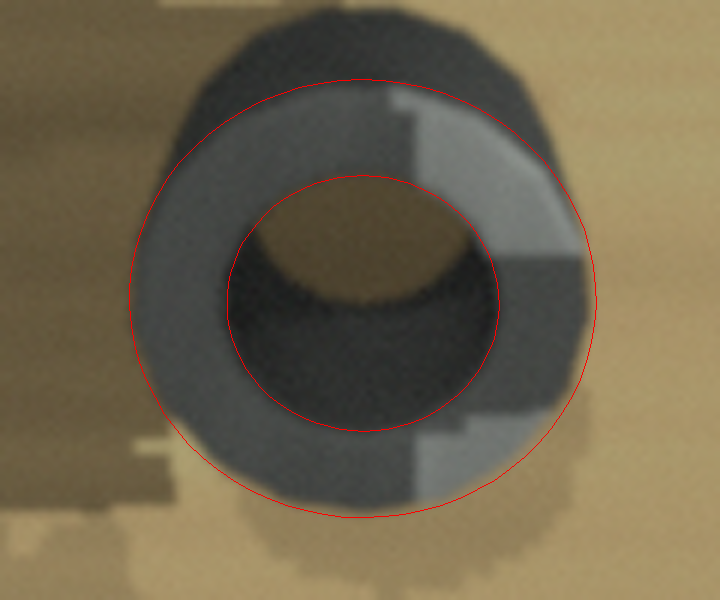

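```bash
python3 -m crank '[[[0,0,0],[0.7,-0.4,1.4],-1],[[0,0,0],[0.7,-0.4,1.4],-1],[[0,0,0],[0.7,-0.4,1.4],-1],[[0,0,0],[0.7,-0.4,1.4],-1],[[0,0,0],[0.7,-0.4,1.4],-1],[[0,0,0],[0.7,-0.4,1.4],-1],[[0,0,0],[0.7,-0.4,1.4],-1],[[0,0,0],[0.7,-0.4,1.4],-1],[[0,0,0],[0.7,-0.4,1.4],-1]]' 40
python3 - <<'E'
from h import *
goto([0.47,-.01,.2],np.pi/2)
w=read_camera("wrist")
print(fitedges(w,[(.024,.04),(.014,.04)],[.618,.2466]),fitedges(w,[(.024,.038),(.014,.038)],[.618,.2466]))
E
```

```text
time: 6.85
position: [0.6183, 0.2465, 0.0259]
orientation: [0.003, 3.137, 0.002]
force: [-0.2, -0.4, 0.2]
opening: 0.0058
t=6.8 pos [0.6183 0.2465 0.0259] jawdeg 89.9 open 0.0058 F [-0.2 -0.4  0.2] q7 1.10
  shift [ 146.9 -256.6 -175.2] turn [ 0.001  0.005 -0.002]
(array([0.61834094, 0.24625522]), np.float64(70.44452280260631)) (array([0.61894821, 0.24627945]), np.float64(71.00683595376697))
```

```bash
python3 - <<'E'
from h import *
w=read_camera("wrist"); cv2.imwrite("pics/w4.png",w["frame"]);c=read_camera("scene"); cv2.imwrite("pics/s4.png",cv2.resize(c["frame"][120:260,320:480],None,fx=5,fy=4.2))
print(status.sense()["opening"])
E
```

```text
0.0008554363926487362
```

View pics/w4.png

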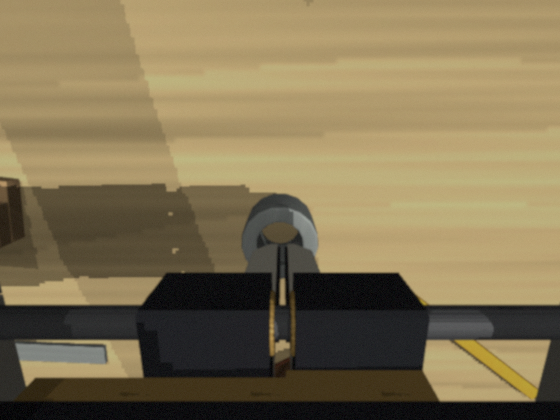

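View pics/s4.png

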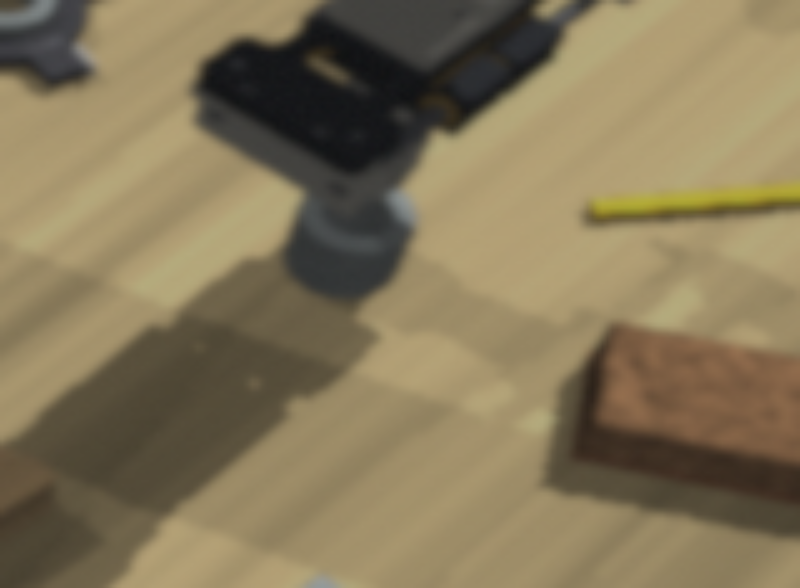

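```bash
python3 - <<'E'
from h import *
for n in("scene","top"):
    c=read_camera(n); s=status.sense(); P=s["position"]
    b=(330,120,470,225) if n=="scene" else (130,120,270,225); f=5
    g=cv2.resize(c["frame"][b[1]:b[3],b[0]:b[2]],None,fx=f,fy=f,interpolation=cv2.INTER_CUBIC)
    for dz,col in((0,(0,0,255)),(.019,(0,255,0)),(.036,(255,0,0)),(.084,(0,255,255))):
        p=((proj(c,P+[0,0,dz])[0]-b[:2]+.5)*f).astype(int); cv2.circle(g,p.tolist(),4,col,-1)
    p=((proj(c,circ([.6183,.2463],.024,.04))-b[:2]+.5)*f).astype(np.int32); cv2.polylines(g,[p],True,(255,255,255),1)
    cv2.imwrite(f"pics/{n}5.png",g)
print(s["position"],s["joints"].round(3))
E
```

```text
[0.61826794 0.24649279 0.02583187] [-4.650e-01  7.140e-01 -1.000e-03  1.860e+00  2.000e-03  5.630e-01
  1.102e+00]
```

View pics/scene5.png

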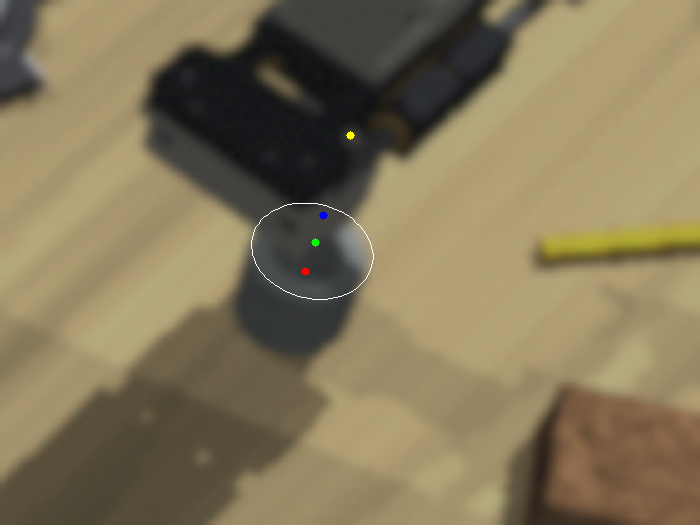

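View pics/top5.png

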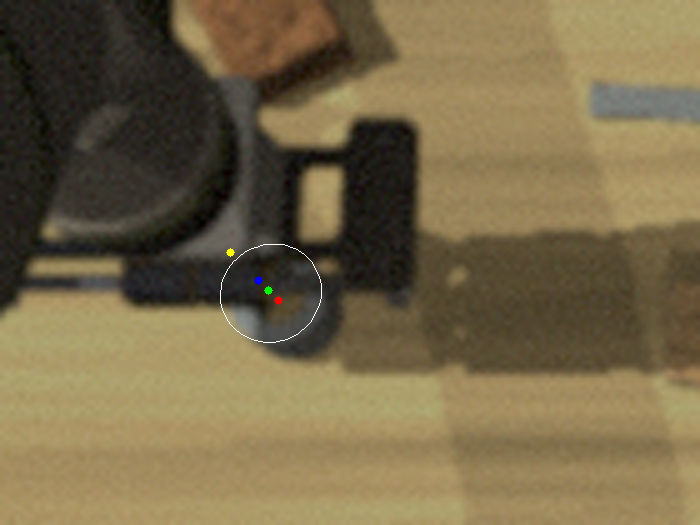

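```bash
python3 - <<'E'
from h import *
out=[]
for n,b in(("scene",(365,150,415,200)),("top",(162,156,212,206))):
    c=read_camera(n); im=cv2.imread(f"pics/{n}0.png"); f=8
    g=cv2.resize(im[b[1]:b[3],b[0]:b[2]],None,fx=f,fy=f,interpolation=cv2.INTER_CUBIC)
    for cc,z,col in(([.6183,.2463],.04,(0,0,255)),([.6183,.2463],0,(0,0,255)),([.6165,.2422],.04,(0,255,0)),([.6165,.2422],.0,(0,255,0))):
        p=((proj(c,circ(cc,.024,z))-b[:2]+.5)*f).astype(np.int32); cv2.polylines(g,[p],True,col,1)
    out.append(g)
cv2.imwrite("pics/cmp6.png",np.hstack(out))
E
```

```text
(no output)
```

View pics/cmp6.png

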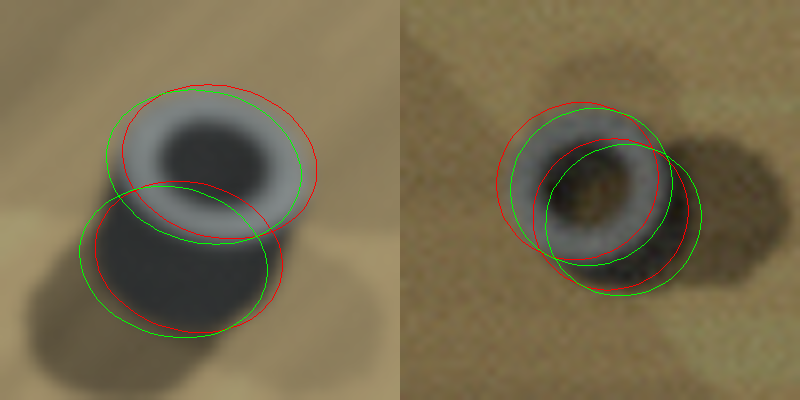

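```bash
python3 - <<'E'
from h import *
a=cv2.imread("pics/w2f.png");b=cv2.imread("pics/w4.png")
cv2.imwrite("pics/z7.png",cv2.resize(np.vstack([a[230:330,90:410],b[190:290,120:440]]),None,fx=2.4,fy=2.4,interpolation=cv2.INTER_CUBIC))
E
```

```text
(no output)
```

View pics/z7.png

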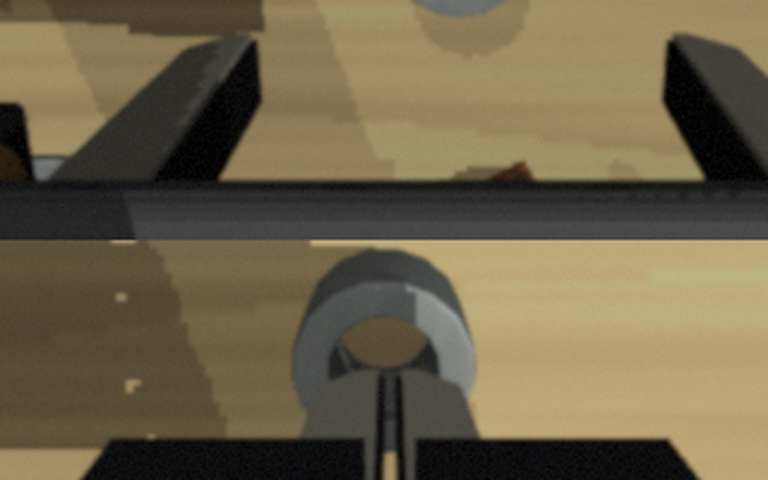

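The grip missed. The wrist crop shows the finger ends at about rows 246–272, columns 197 and 370, and they closed above the collar. Solving their depth from the 93 mm opening puts the finger ends about 35 mm short of the reported TCP, and the jaw centre about 2 mm to +y in camera terms. The collar has not moved. I'll reopen, correct for this offset, and go down while watching the force.

```bash
python3 -m crank '[[[0,0,0],[0,-1,0],1],[[0,0,0],[0,-2,0],1],[[0,0,0],[0,-2,0],1],[[0,0,0],[0,-2,0],1],[[0,0,0],[0,-2,0],1],[[0,0,0],[0,-2,0],1],[[0,0,0],[0,-2,0],1],[[0,0,0],[0,-2,0],1],[[0,0,0],[0,-2,5],1],[[0,0,0],[0,-2,12],1]]'
python3 -m crank '[[[0,0,0],[0,0,5],1],[[0,0,0],[0,0,10],1],[[0,0,0],[0,0,15],1],[[0,0,0],[0,0,18],1],[[0,0,0],[0,0,20],1],[[0,0,0],[0,0,20],1]]'
python3 - <<'E'
from h import *
goto([.6183,.2445,-.010],np.pi/2)
w=read_camera("wrist");cv2.imwrite("pics/w8.png",w["frame"])
E
```

```text
time: 8.2
position: [0.6185, 0.2446, 0.0137]
orientation: [0.003, 3.136, 0.003]
force: [0.4, -0.6, -0.5]
opening: 0.0761
time: 8.8
position: [0.6185, 0.2446, -0.0066]
orientation: [0.003, 3.137, 0.002]
force: [-0.3, 0.5, -0.3]
opening: 0.093
t=8.8 pos [ 0.6185  0.2446 -0.0066] jawdeg 89.9 open 0.0930 F [-0.3  0.5 -0.3] q7 1.10
  shift [ 0.2 -0.1  3.4] turn [ 0.001  0.005 -0.002]
```

View pics/w8.png

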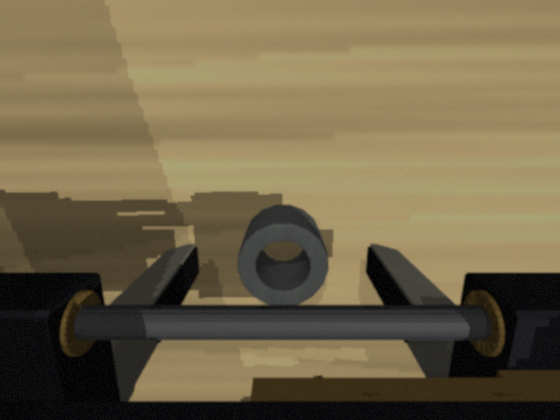

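```bash
python3 - <<'E'
from h import *
w=read_camera("wrist");P=status.sense()["position"]
print(fitedges(w,[(.024,.04),(.014,.04)],[.6183,.2465]),fitedges(w,[(.024,.038),(.014,.038)],[.6183,.2465]),P)
E
```

```text
(array([0.61832177, 0.24637372]), np.float64(91.4101144599216)) (array([0.61915616, 0.24629871]), np.float64(94.48255143848709)) [ 0.61876575  0.24473027 -0.00614951]
```

```bash
python3 -m crank '[[[0,0,0],[0,0,2],0.3],[[0,0,0],[0,0,3],-0.2],[[0,0,0],[0,0,3],-1],[[0,0,0],[0,0,3],-1],[[0,0,0],[0,0,3],-1],[[0,0,0],[0,0,3],-1],[[0,0,0],[0,0,3],-1],[[0,0,0],[0,0,3],-1]]' 40
python3 - <<'E'
from h import *
goto([.4605,-.010,.13],np.pi/2)
w=read_camera("wrist");P=status.sense()["position"]
print(fitedges(w,[(.024,.04),(.014,.04)],[.6183,.2465]),P)
E
```

```text
time: 9.7
position: [0.6188, 0.2448, -0.0091]
orientation: [0.003, 3.136, 0.003]
force: [0.2, -0.4, 0.9]
opening: 0.0478
t=9.7 pos [ 0.6188  0.2448 -0.0091] jawdeg 89.9 open 0.0478 F [ 0.2 -0.4  0.9] q7 1.10
  shift [ 156.9 -254.9 -140.4] turn [ 0.002  0.005 -0.002]
(array([0.61846712, 0.2458064 ]), np.float64(95.67279507846318)) [ 0.61879946  0.24478322 -0.00912848]
```

```bash
python3 -m crank '[[[0,0,0],[0,0,-15],-1],[[0,0,0],[0,0,-50],-1],[[0,0,0],[5,-10,-95],-1],[[0,0,0],[15,-40,-130],-1],[[0,0,0],[29,-80,-152],-1],[[0,0,0],[44,-120,-154],-1],[[0,0,0],[58,-160,-154],-1],[[0,0,0],[72,-200,-154],-1],[[0,0,0],[82,-235,-154],-1],[[0,0,0],[89,-252,-154],-1]]'
python3 -m crank '[[[0,0,0],[0,-2,0],-1],[[0,0,0],[0,-2,0],-1],[[0,0,0],[0,-2,0],-1]]'
python3 - <<'E'
from h import *
goto([.46,-.010,.145],np.pi/2)
w=read_camera("wrist");cv2.imwrite("pics/w9.png",w["frame"])
C=[(.0125,.111),(.0075,.117),(.030,.036)]
e,v=fitedges(w,C,[.46,-.010],span=.01);print(e,v,fitedges(w,C[:2],e),fitedges(w,C[2:],e))
P=status.sense()["position"];z=P[2]+.0491
k,v=fitedges(w,[(.024,z),(.014,z)],P+[0,.001,0]);print("collar",k,v,"tcp",P)
g=w["frame"].copy()
for c,r,zz in[(e,r,z_) for r,z_ in C]+[(k,.024,z),(k,.014,z)]: cv2.polylines(g,[np.round(proj(w,circ(c,r,zz))).astype(np.int32)],True,(0,0,255),1)
cv2.imwrite("pics/w9o.png",g)
E
```

```text
time: 10.75
position: [0.5269, -0.011, 0.1449]
orientation: [0.009, 3.136, 0.001]
force: [0.3, 0.5, -3.3]
opening: 0.0473
time: 11.05
position: [0.5276, -0.0117, 0.1453]
orientation: [0.007, 3.135, 0.002]
force: [0.0, 0.3, -2.9]
opening: 0.0472
t=11.1 pos [ 0.5276 -0.0117  0.1453] jawdeg 89.7 open 0.0472 F [ 0.   0.3 -2.9] q7 1.47
  shift [67.6  1.4 -0.1] turn [ 0.001  0.006 -0.005]
[ 0.46122248 -0.00382494] 140.86085088023972 (array([ 0.46129459, -0.00371482]), np.float64(87.76667633927777)) (array([ 0.46116603, -0.00390183]), np.float64(53.423999716279994))
collar [ 0.52710108 -0.01009077] 104.59229310816838 tcp [ 0.52755113 -0.01149356  0.14513821]
```

View pics/w9o.png

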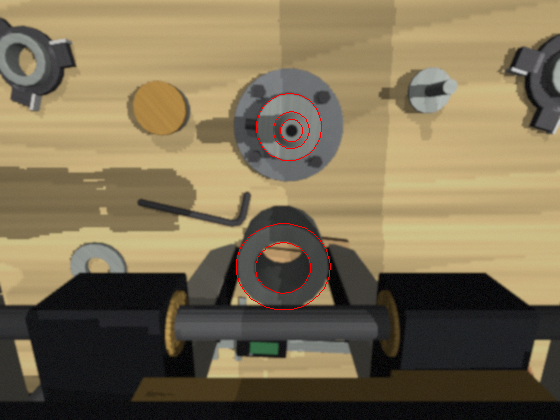

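The overlay fits: spindle nose at (291,130), seat around (289,127), held collar rim centred at (283,267). In wrist-camera terms the spindle is at (0.4613,-0.0038) and the collar at (0.5271,-0.0101).

```bash
python3 -m crank '[[[0,0,-0.002],[25,2,0],-1],[[0,0.003,-0.005],[48,5,5],-1],[[0,0.006,-0.005],[60,6,15],-1],[[0,0.006,-0.005],[65,6,24],-1],[[0,0.006,-0.005],[65.9,6,26],-1],[[0,0.006,-0.005],[65.9,6,26],-1],[[0,0.006,-0.005],[65.9,6,26],-1],[[0,0.006,-0.005],[65.9,6,26],-1]]'
python3 - <<'E'
from h import *
goto([.4616,-.0052,.06],np.pi/2)
w=read_camera("wrist");P=status.sense()["position"];z=P[2]+.0491
k,v=fitedges(w,[(.024,z),(.014,z)],P+[0,.001,0]);print("collar",k,v,"tcp",P)
C=[(.0125,.111),(.0075,.117),(.030,.036),(.055,.012)]
g=w["frame"].copy()
for c,r,zz in[([.4612,-.0038],r,z_) for r,z_ in C]+[(k,.024,z),(k,.014,z),(k,.014,z-.04)]: cv2.polylines(g,[np.round(proj(w,circ(c,r,zz))).astype(np.int32)],True,(0,0,255),1)
cv2.imwrite("pics/w10.png",g)
c=read_camera("scene");cv2.imwrite("pics/s10.png",cv2.resize(c["frame"][130:270,160:330],None,fx=4.5,fy=4.2))
E
```

```text
time: 11.9
position: [0.4627, -0.0051, 0.119]
orientation: [-0.002, 3.141, 0.002]
force: [-0.4, -0.2, -2.1]
opening: 0.0475
t=11.9 pos [ 0.4627 -0.0051  0.119 ] jawdeg 90.1 open 0.0475 F [-0.4 -0.2 -2.1] q7 1.44
  shift [ 1.1 -0.1 59. ] turn [0.001 0.001 0.001]
collar [ 0.46264964 -0.00391061] 99.2534035119515 tcp [ 0.46249473 -0.00518893  0.11896697]
```

View pics/w10.png

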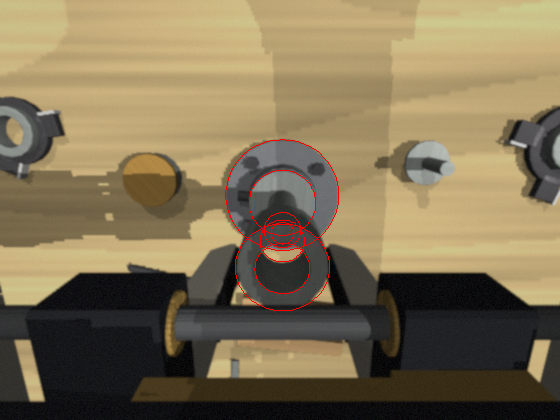

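View pics/s10.png

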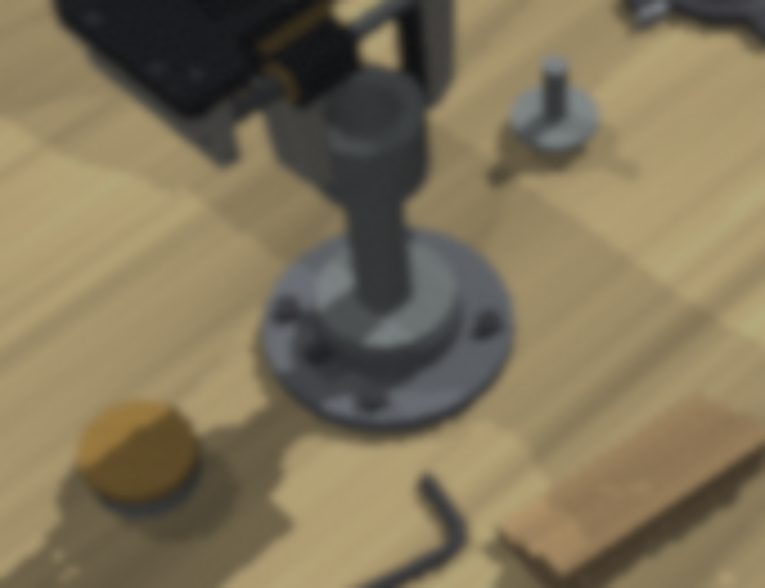

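The pictures show the collar over the spindle, with rim centre at (283,267) and the spindle just below it.

```bash
python3 -m crank '[[[0,0,0],[1,0,3],-1],[[0,0,0],[1.2,0,6],-1],[[0,0,0],[1.2,0,9],-1],[[0,0,0],[1.2,0,12],-1],[[0,0,0],[1.2,0,15],-1],[[0,0,0],[1.2,0,18],-1],[[0,0,0],[1.2,0,20],-1]]'
python3 -c "
from h import *
goto([.4613,-.0052,.027],np.pi/2);print(status.sense()['wrist_torque'].round(2))"
```

```text
time: 12.7
position: [0.4611, -0.0052, 0.0986]
orientation: [-0.001, 3.141, 0.002]
force: [-0.2, 0.1, -1.8]
opening: 0.0473
t=12.7 pos [ 0.4611 -0.0052  0.0986] jawdeg 90.1 open 0.0473 F [-0.2  0.1 -1.8] q7 1.44
  shift [-0.2 -0.1 71.6] turn [0.001 0.    0.001]
[ 0.06 -0.01 -0.05]
```

```bash
python3 -m crank '[[[0,0,0],[0,0,6],-1],[[0,0,0],[0,0,13],-1],[[0,0,0],[0,0,20],-1],[[0,0,0],[0,0,27],-1],[[0,0,0],[0,0,34],-1],[[0,0,0],[0,0,41],-1],[[0,0,0],[0,0,48],-1],[[0,0,0],[0,0,55],-1],[[0,0,0],[0,0,61],-1],[[0,0,0],[0,0,65],-1]]'
python3 -m crank '[[[0,0,0],[0,0,1],-1],[[0,0,0],[0,0,2],-1],[[0,0,0],[0,0,3],-1]]'
python3 -c "
from h import *
goto([.4613,-.0052,.027],np.pi/2);print(status.sense()['wrist_torque'].round(2))"
```

```text
time: 13.7
position: [0.461, -0.0051, 0.033]
orientation: [0.001, -3.141, -0.002]
force: [-0.2, -0.4, -2.4]
opening: 0.0474
time: 14.0
position: [0.4611, -0.0051, 0.0301]
orientation: [-0.001, 3.141, 0.002]
force: [-0.4, 0.3, -1.9]
opening: 0.0477
t=14.0 pos [ 0.4611 -0.0051  0.0301] jawdeg 90.1 open 0.0477 F [-0.4  0.3 -1.9] q7 1.43
  shift [-0.2 -0.1  3.1] turn [0.001 0.    0.001]
[ 0.04  0.03 -0.02]
```

```bash
python3 -m crank '[[[0,0,0],[0,0,0.7],-1],[[0,0,0],[0,0,1.4],-1],[[0,0,0],[0,0,2.0],-1],[[0,0,0],[0,0,2.5],-1],[[0,0,0],[0,0,2.5],-1]]'
python3 -m crank '[[[0,0,0],[0,0,0.4],-1],[[0,0,0],[0,0,0.8],-1],[[0,0,0],[0,0,0.8],-1]]'
```

```text
time: 14.5
position: [0.4611, -0.0051, 0.0275]
orientation: [-0.001, 3.141, 0.002]
force: [0.4, -0.6, -2.8]
opening: 0.0477
time: 14.8
position: [0.461, -0.0051, 0.0268]
orientation: [-0.001, 3.141, 0.002]
force: [-0.8, 0.1, -0.3]
opening: 0.0475
```

```bash
python3 -m crank '[[[0,0,0],[0,0,0.3],-1],[[0,0,0],[0,0,0.5],-1],[[0,0,0],[0,0,0.5],-1]]'
```

```text
time: 15.1
position: [0.461, -0.0051, 0.0267]
orientation: [-0.001, 3.141, 0.002]
force: [-1.8, 0.2, 8.7]
opening: 0.0474
```

```bash
python3 -m crank '[[[0,0,0],[0,0,-0.3],0],[[0,0,0],[0,0,-0.3],0.3],[[0,0,0],[0,0,-0.3],0.6],[[0,0,0],[0,0,-0.3],0.8],[[0,0,0],[0,0,-0.3],0.8]]'
python3 -m crank '[[[0,0,0],[0,0,-10],0.8],[[0,0,0],[0,0,-35],0.8],[[0,0,0],[0,0,-70],1],[[0,0,0],[0,0,-90],1],[[0,0,0],[0,0,-90],1]]'
python3 - <<'E'
from h import *
goto([.42,.255,.12],np.pi/2)
w=read_camera("wrist");cv2.imwrite("pics/w11.png",w["frame"])
print("collar fit",fitedges(w,[(.024,.076),(.014,.076)],[.461,-.004]), "nose",fitedges(w,[(.0125,.111),(.0075,.117)],[.461,-.004]))
c=read_camera("scene");cv2.imwrite("pics/s11.png",cv2.resize(c["frame"][130:270,160:330],None,fx=4.5,fy=4.2))
E
```

```text
time: 15.6
position: [0.461, -0.0051, 0.027]
orientation: [-0.001, 3.141, 0.002]
force: [-0.1, -0.1, 0.1]
opening: 0.075
time: 16.1
position: [0.4625, -0.0052, 0.12]
orientation: [-0.001, 3.136, 0.003]
force: [-0.0, -0.4, 0.4]
opening: 0.0926
t=16.1 pos [ 0.4625 -0.0052  0.12  ] jawdeg 90.0 open 0.0926 F [-0.  -0.4  0.4] q7 1.44
  shift [4.230e+01 2.603e+02 1.000e-01] turn [0.002 0.006 0.001]
collar fit (array([ 0.459836  , -0.00396811]), np.float64(90.86804215456519)) nose (array([ 0.46103709, -0.00372196]), np.float64(86.09892537612195))
```

View pics/w11.png

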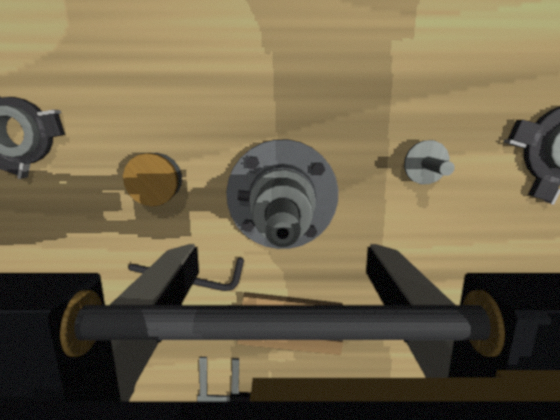

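View pics/s11.png

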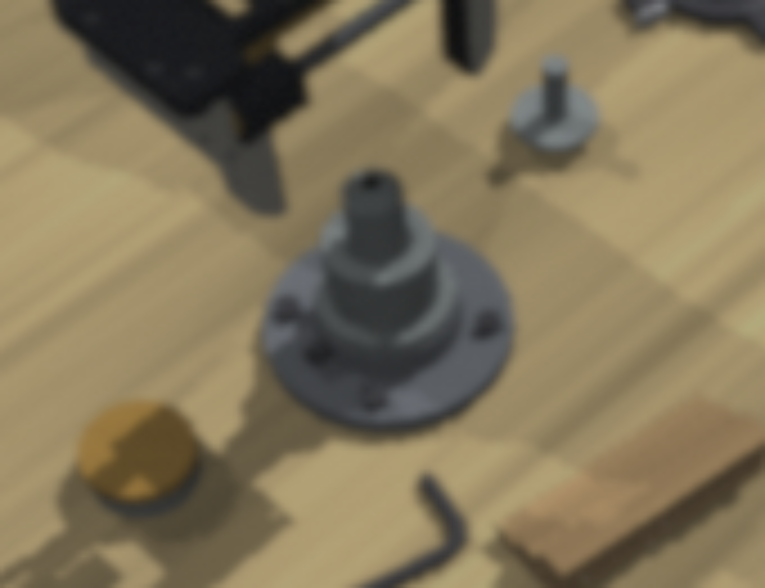

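The collar stands on the seat, nose at (283,232), and the bystanders are unmoved. Now the large cutter.

```bash
python3 -m crank '[[[0,0.003,0],[5,35,0],1],[[0,0.006,0],[12,75,0],1],[[0,0.006,0],[19,115,0],1],[[0,0.006,0],[26,155,0],1],[[0,0.006,0],[32,195,0],1],[[0,0.006,0],[38,230,0],1],[[0,0.006,0],[42,252,0],1],[[0,0.006,0],[42,260,0],1],[[0,0.006,0],[42,260,0],1],[[0,0.006,0],[42,260,0],1]]'
python3 - <<'E'
from h import *
goto([.42,.255,.12],np.pi/2)
w=read_camera("wrist");cv2.imwrite("pics/w12.png",w["frame"])
for a in nets.mark_of("wrist","large_cutter")[:2]: print(a["location"],a["score"],atz(w,a["location"],0))
e,v=fitedges(w,[(.023,.018),(.014,.018)],[.41,.27],span=.012);print(e,v,fitedges(w,[(.023,.018),(.014,.018),(.038,.010)],e,free=3))
u,v=proj(w,[*e,.018])[0].astype(int)
overlay(w,[(e,.023,.018),(e,.014,.018),(e,.038,.01)],(max(u-75,0),max(v-60,0),u+75,v+60),5,"pics/w12o.png")
E
```

```text
time: 17.2
position: [0.419, 0.2531, 0.1173]
orientation: [-0.0, -3.137, 0.0]
force: [-0.1, -0.1, -0.4]
opening: 0.0929
t=17.2 pos [0.419  0.2531 0.1173] jawdeg 90.0 open 0.0929 F [-0.1 -0.1 -0.4] q7 0.92
  shift [-1.   1.9 -2.7] turn [-0.    -0.005 -0.   ]
[295.8, 186.5] 0.85 [ 4.08259435e-01  2.68209894e-01 -5.55111512e-17]
[0.41093551 0.26596404] 110.20570076092514 (array([0.41077757, 0.2657512 , 0.00069249]), np.float64(152.29850847785337))
```

View pics/w12o.png

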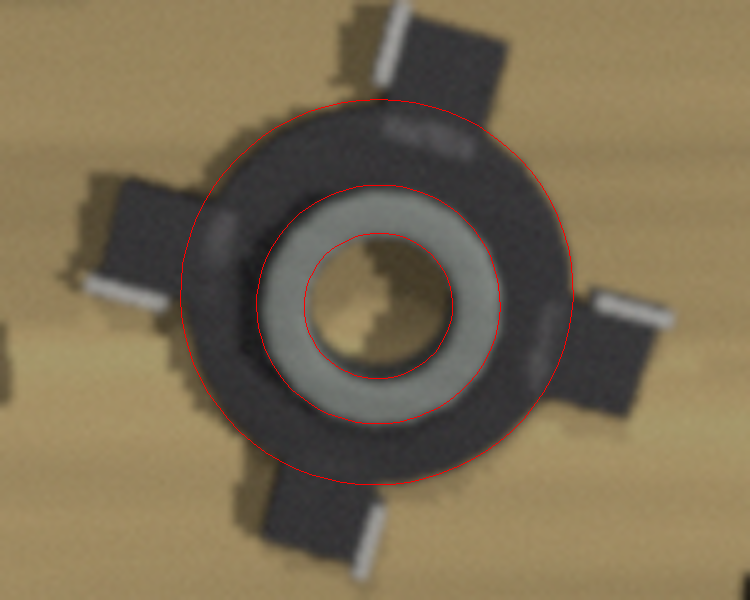

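View pics/w12.png

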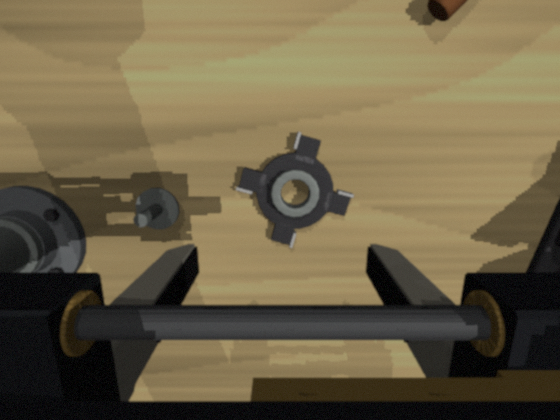

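The overlay fits: hub ring centred near (296,192) in the full picture and height within 1 mm. Going down with the fingers partly closed, to end over the body beside the hub.

```bash
python3 - <<'E'
from h import *
goto([.411,.2645,.02],np.pi/2)
E
```

```text
t=17.3 pos [0.4192 0.253  0.1176] jawdeg 89.9 open 0.0930 F [ 0.4 -0.2 -0.6] q7 0.92
  shift [ 7.8 11.5 97.7] turn [ 0.    -0.004 -0.001]
```

```bash
python3 -m crank '[[[0,0,0],[3,5,20],0.4],[[0,-0.004,0],[7,11,50],0.35],[[0,-0.004,0],[7.8,11.5,80],0.35],[[0,-0.004,0],[7.8,11.5,94],0.35],[[0,-0.004,0],[7.8,11.5,98],0.35],[[0,-0.004,0],[7.8,11.5,98],0.35],[[0,-0.004,0],[7.8,11.5,98],0.35]]'
python3 - <<'E'
from h import *
goto([.411,.2645,-.018],np.pi/2)
w=read_camera("wrist");cv2.imwrite("pics/w13.png",w["frame"])
print(fitedges(w,[(.023,.018),(.014,.018)],[.411,.2655]),fitedges(w,[(.023,.018),(.014,.018),(.038,.010)],[.411,.2655],free=3))
E
```

```text
time: 18.0
position: [0.4116, 0.2642, 0.0204]
orientation: [0.004, 3.141, 0.001]
force: [-0.7, 0.6, 0.8]
opening: 0.0628
t=18.0 pos [0.4116 0.2642 0.0204] jawdeg 89.9 open 0.0628 F [-0.7  0.6  0.8] q7 0.89
  shift [ 0.6  0.3 38.4] turn [ 0.001  0.    -0.002]
(array([0.41118458, 0.26645167]), np.float64(113.51111275485731)) (array([ 0.41177312,  0.26630132, -0.00177618]), np.float64(157.52164270226925))
```

View pics/w13.png

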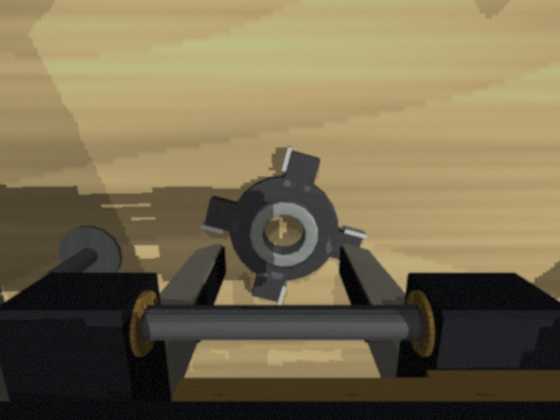

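```bash
python3 -m crank '[[[0,0,0],[0,0.5,12],0.35],[[0,0,0],[0.2,0.9,24],0.35],[[0,0,0],[0.2,0.9,33],0.35],[[0,0,0],[0.2,0.9,38],0.35],[[0,0,0],[0.2,0.9,39],0.35],[[0,0,0],[0.2,0.9,39],0.35]]'
python3 - <<'E'
from h import *
goto([.4113,.2651,-.023],np.pi/2)
w=read_camera("wrist");cv2.imwrite("pics/w14.png",cv2.resize(w["frame"][180:320,170:400],None,fx=3.4,fy=3.4))
print(fitedges(w,[(.023,.018),(.014,.018)],[.411,.2655]))
E
```

```text
time: 18.65
position: [0.4113, 0.2652, -0.0188]
orientation: [0.003, 3.142, 0.001]
force: [-0.5, -0.2, -0.1]
opening: 0.0625
t=18.6 pos [ 0.4113  0.2652 -0.0188] jawdeg 89.9 open 0.0625 F [-0.5 -0.2 -0.1] q7 0.88
  shift [-0.  -0.1  4.2] turn [ 0.001  0.    -0.002]
(array([0.41139552, 0.26653949]), np.float64(94.49759093348223))
```

View pics/w14.png

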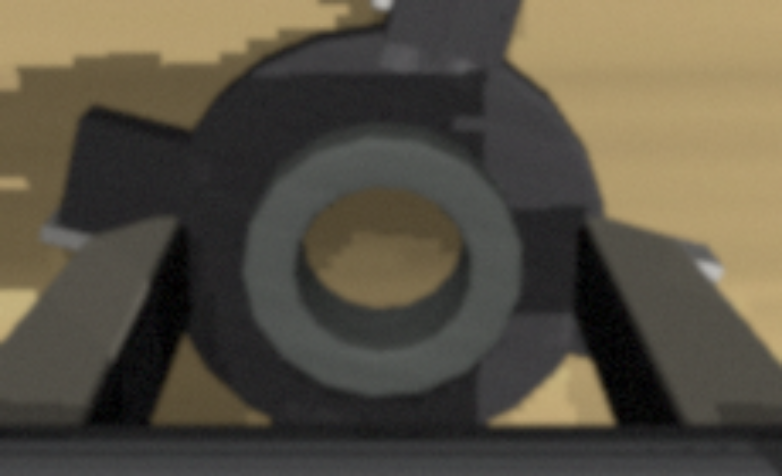

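The hub is centred between the fingers (crop (383,265), fingers at 180 and 580). I'm feeling downwards now.

```bash
python3 -m crank '[[[0,0,0],[0,0,1],0.35],[[0,0,0],[0,0,2],0.35],[[0,0,0],[0,0,2.5],0.35],[[0,0,0],[0,0,2.5],0.35]]'
python3 -m crank '[[[0,0,0],[0,0,0.7],0.35],[[0,0,0],[0,0,1],0.35],[[0,0,0],[0,0,1],0.35]]'
python3 -m crank '[[[0,0,0],[0,0,0.5],0.35],[[0,0,0],[0,0,0.7],0.35],[[0,0,0],[0,0,0.7],0.35]]'
```

```text
time: 19.1
position: [0.4115, 0.2654, -0.021]
orientation: [0.003, 3.141, 0.002]
force: [0.0, -0.3, 0.2]
opening: 0.0629
time: 19.4
position: [0.4115, 0.2654, -0.022]
orientation: [0.003, 3.141, 0.002]
force: [0.4, 0.4, -0.3]
opening: 0.0628
time: 19.7
position: [0.4114, 0.2654, -0.0227]
orientation: [0.003, 3.141, 0.002]
force: [-0.4, -0.1, 0.8]
opening: 0.0628
```

```bash
python3 -m crank '[[[0,0,0],[0,0,0.5],0.35],[[0,0,0],[0,0,0.7],0.35],[[0,0,0],[0,0,0.7],0.35]]'
python3 -m crank '[[[0,0,0],[0,0,0.5],0.35],[[0,0,0],[0,0,0.7],0.35],[[0,0,0],[0,0,0.7],0.35]]'
python3 -c "
from h import *
goto([.4113,.2651,-.023],np.pi/2)"
```

```text
time: 20.0
position: [0.4114, 0.2653, -0.0235]
orientation: [0.003, 3.141, 0.001]
force: [-0.5, -0.3, -0.5]
opening: 0.0628
time: 20.3
position: [0.4114, 0.2653, -0.0242]
orientation: [0.003, 3.141, 0.002]
force: [-0.4, -0.4, 0.3]
opening: 0.0628
t=20.3 pos [ 0.4114  0.2653 -0.0242] jawdeg 89.9 open 0.0628 F [-0.4 -0.4  0.3] q7 0.88
  shift [ 0.1 -0.2 -1.2] turn [ 0.001  0.    -0.002]
```

```bash
python3 -m crank '[[[0,0,0],[0,0,0.5],0.35],[[0,0,0],[0,0,0.7],0.35],[[0,0,0],[0,0,0.7],0.35]]'
python3 -m crank '[[[0,0,0],[0,0,0.5],0.35],[[0,0,0],[0,0,0.7],0.35],[[0,0,0],[0,0,0.7],0.35]]'
```

```text
time: 20.6
position: [0.4114, 0.2653, -0.0244]
orientation: [0.003, 3.141, 0.002]
force: [-1.3, -0.2, 9.7]
opening: 0.0626
time: 20.9
position: [0.4114, 0.2653, -0.0244]
orientation: [0.003, 3.14, 0.002]
force: [-1.5, -0.5, 12.0]
opening: 0.0626
```

Contact at reported z = -24.4 mm, so the real finger ends are 34.4 mm above the reported TCP, as the picture suggested. Backing off 1 mm and gripping.

```bash
python3 -m crank '[[[0,0,0],[0,0,-1],0.35],[[0,0,0],[0,0,-1],0.35],[[0,0,0],[0,0,-1],-1],[[0,0,0],[0,0,-1],-1],[[0,0,0],[0,0,-1],-1],[[0,0,0],[0,0,-1],-1],[[0,0,0],[0,0,-1],-1]]' 50
python3 -m crank '[[[0,0,0],[0,0,-2],-1],[[0,0,0],[0,0,-6],-1],[[0,0,0],[0,0,-10],-1],[[0,0,0],[0,0,-10],-1]]'
python3 - <<'E'
from h import *
goto([.4113,.2651,-.023],np.pi/2)
w=read_camera("wrist");cv2.imwrite("pics/w15.png",cv2.resize(w["frame"][160:320,150:420],None,fx=2.9,fy=2.9))
E
```

```text
time: 21.6
position: [0.4114, 0.2653, -0.0235]
orientation: [0.003, 3.141, 0.002]
force: [0.7, 0.6, -1.7]
opening: 0.0438
time: 22.0
position: [0.4116, 0.2654, -0.0129]
orientation: [0.003, 3.14, 0.003]
force: [-1.0, 0.4, -4.1]
opening: 0.0439
t=22.0 pos [ 0.4116  0.2654 -0.0129] jawdeg 89.9 open 0.0439 F [-1.   0.4 -4.1] q7 0.88
  shift [ 0.3 -0.4 10.1] turn [ 0.002  0.002 -0.002]
```

View pics/w15.png

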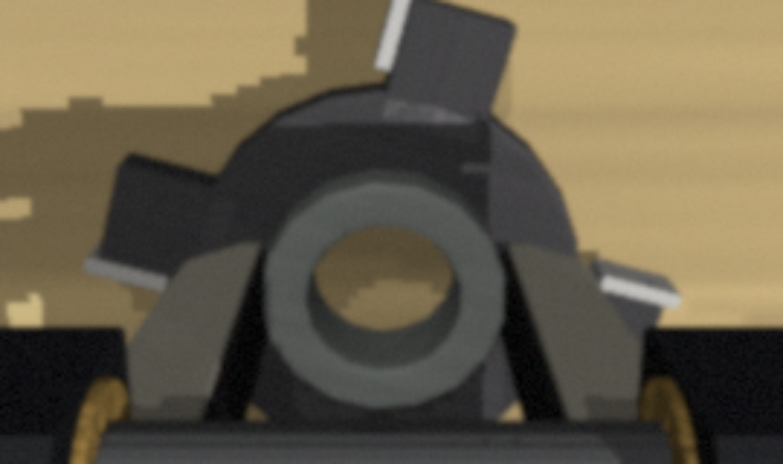

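```bash
python3 - <<'E'
from h import *
for i in range(3):
    w=read_camera("wrist");P=status.sense()["position"];z=P[2]+.0235+.018
    e=fitedges(w,[(.023,z),(.014,z)],P+[0,.001,0])[0]; print((e-P[:2])*1000)
goto([.461,-.0051,.12],np.pi/2)
E
```

```text
[0.19562546 1.21066424]
[0.07503945 1.17476943]
[0.11017715 1.14895746]
t=22.2 pos [ 0.4114  0.2654 -0.0135] jawdeg 89.9 open 0.0442 F [-0.6 -0.2 -3.7] q7 0.88
  shift [ -50.3 -270.2 -133.8] turn [ 0.001  0.001 -0.002]
```

```bash
python3 -m crank '[[[0,0,0],[0,0,-20],-1],[[0,0,0],[0,0,-50],-1],[[0,0,0],[0,0,-85],-1],[[0,0,0],[-2,-10,-115],-1],[[0,0,0],[-10,-40,-131],-1],[[0,0,0],[-18,-75,-134],-1],[[0,0,0],[-25,-112,-134],-1],[[0,0,0],[-32,-150,-134],-1],[[0,0,0],[-39,-188,-134],-1],[[0,0,0],[-45,-223,-134],-1]]'
python3 -c "
from h import *
goto([.4611,-.0050,.12],np.pi/2)"
```

```text
time: 23.2
position: [0.4555, 0.0402, 0.1201]
orientation: [0.004, 3.141, 0.002]
force: [1.2, -0.1, -3.2]
opening: 0.0435
t=23.2 pos [0.4555 0.0402 0.1201] jawdeg 89.9 open 0.0435 F [ 1.2 -0.1 -3.2] q7 1.34
  shift [ -5.7 -45.2   0.1] turn [ 0.001  0.001 -0.002]
```

```bash
python3 -m crank '[[[0,0,0],[-3,-20,0],-1],[[0,0,-0.002],[-5,-37,0],-1],[[0,0,-0.002],[-5.7,-44,0],-1],[[0,0,-0.002],[-5.7,-45.2,0],-1],[[0,0,-0.002],[-5.7,-45.2,0],-1],[[0,0,-0.002],[-5.7,-45.2,0],-1],[[0,0,-0.002],[-5.7,-45.2,0],-1]]'
python3 - <<'E'
from h import *
goto([.4611,-.0050,.096],np.pi/2)
for i in range(2):
    w=read_camera("wrist");P=status.sense()["position"];z=P[2]+.0235+.018
    e=fitedges(w,[(.023,z),(.014,z)],P+[0,.001,0])[0]; print((e-P[:2])*1000,P.round(4))
C=[(.0125,.111),(.0075,.117),(.030,.036),(.055,.012)]
g=w["frame"].copy()
for c,r,zz in[([.4612,-.0038],r,z_) for r,z_ in C]+[(e,.023,z),(e,.014,z),(e,.014,z-.018)]: cv2.polylines(g,[np.round(proj(w,circ(c,r,zz))).astype(np.int32)],True,(0,0,255),1)
cv2.imwrite("pics/w16.png",g)
c=read_camera("scene");cv2.imwrite("pics/s16.png",cv2.resize(c["frame"][130:270,160:330],None,fx=4.5,fy=4.2))
E
```

```text
time: 23.9
position: [0.4611, -0.0041, 0.1201]
orientation: [-0.002, 3.141, 0.002]
force: [0.0, 0.3, -4.2]
opening: 0.0439
t=23.9 pos [ 0.4611 -0.0041  0.1201] jawdeg 90.1 open 0.0439 F [ 0.   0.3 -4.2] q7 1.44
  shift [-0.  -0.9 24.1] turn [0.001 0.001 0.001]
[0.22319644 1.30412882] [ 0.4611 -0.0042  0.1201]
[0.26793663 1.28007872] [ 0.4611 -0.0044  0.1201]
```

View pics/w16.png

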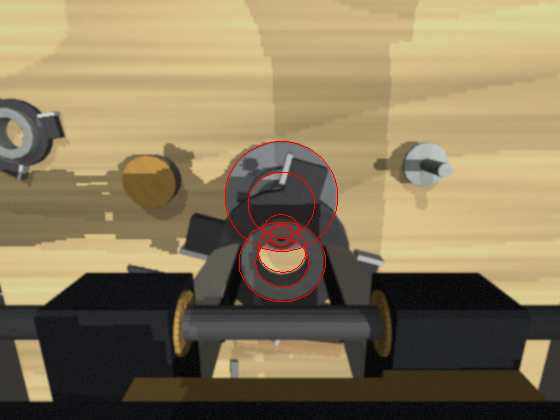

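View pics/s16.png

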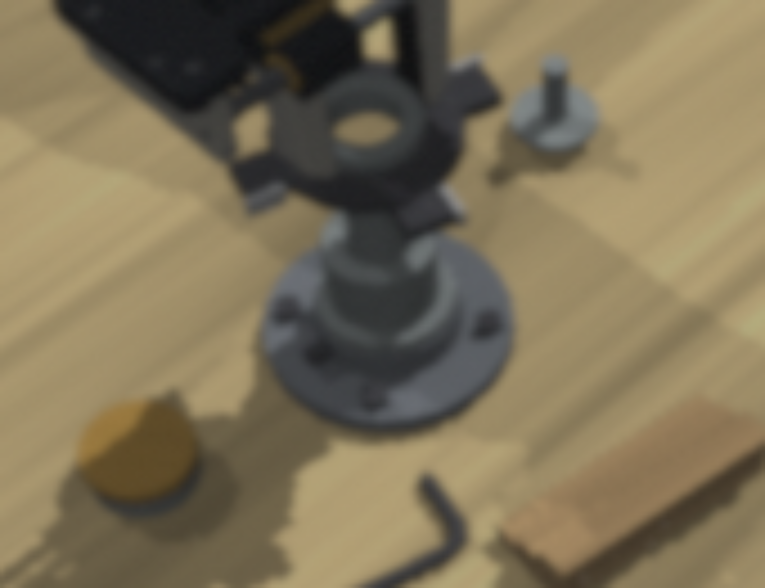

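The cutter is level and over the spindle (hub at (282,262)). Lowering onto the nose.

```bash
python3 -m crank '[[[0,0,0],[0,-0.4,7],-1],[[0,0,0],[0,-0.7,14],-1],[[0,0,0],[0,-0.7,20],-1],[[0,0,0],[0,-0.7,24],-1],[[0,0,0],[0,-0.7,28],-1],[[0,0,0],[0,-0.7,32],-1],[[0,0,0],[0,-0.7,36],-1],[[0,0,0],[0,-0.7,40],-1]]'
python3 -c "
from h import *
goto([.4611,-.0050,.0525],np.pi/2);print(status.sense()['wrist_torque'].round(2))"
```

```text
time: 24.85
position: [0.4612, -0.0052, 0.0798]
orientation: [-0.001, 3.141, 0.002]
force: [0.5, -0.8, -4.1]
opening: 0.0439
t=24.9 pos [ 0.4612 -0.0052  0.0798] jawdeg 90.0 open 0.0439 F [ 0.5 -0.8 -4.1] q7 1.44
  shift [ 0.1  0.1 27.3] turn [0.001 0.001 0.   ]
[-0.03  0.   -0.03]
```

```bash
python3 -m crank '[[[0,0,0],[0,0,5],-1],[[0,0,0],[0,0,10],-1],[[0,0,0],[0,0,15],-1],[[0,0,0],[0,0,20],-1],[[0,0,0],[0,0,23],-1],[[0,0,0],[0,0,25],-1],[[0,0,0],[0,0,25.5],-1]]'
python3 -m crank '[[[0,0,0],[0,0,0.5],-1],[[0,0,0],[0,0,1],-1],[[0,0,0],[0,0,1.3],-1],[[0,0,0],[0,0,1.3],-1]]'
```

```text
time: 25.55
position: [0.4612, -0.0052, 0.0541]
orientation: [-0.001, 3.141, 0.002]
force: [-0.9, -0.7, -4.0]
opening: 0.0438
time: 25.95
position: [0.4612, -0.0052, 0.0528]
orientation: [-0.001, 3.141, 0.002]
force: [-0.1, 0.2, -4.4]
opening: 0.0438
```

```bash
python3 -m crank '[[[0,0,0],[0,0,0.4],-1],[[0,0,0],[0,0,0.7],-1],[[0,0,0],[0,0,0.7],-1]]'
python3 -m crank '[[[0,0,0],[0,0,0.4],-1],[[0,0,0],[0,0,0.5],-1],[[0,0,0],[0,0,0.5],-1]]'
```

```text
time: 26.25
position: [0.4613, -0.0052, 0.0524]
orientation: [-0.001, 3.14, 0.002]
force: [-0.7, -0.2, 3.4]
opening: 0.0444
time: 26.55
position: [0.4614, -0.0051, 0.0524]
orientation: [-0.001, 3.14, 0.002]
force: [-1.8, 0.0, 7.9]
opening: 0.0441
```

```bash
python3 -m crank '[[[0,0,0],[0,0,-0.2],0],[[0,0,0],[0,0,-0.2],0.2],[[0,0,0],[0,0,-0.2],0.3],[[0,0,0],[0,0,-0.2],0.3]]'
python3 -m crank '[[[0,0,0],[0,0,-8],0.3],[[0,0,0],[0,0,-25],0.5],[[0,0,0],[0,0,-50],1],[[0,0,0],[0,0,-68],1],[[0,0,0],[0,0,-68],1]]'
python3 - <<'E'
from h import *
goto([.60,-.22,.12],np.pi/2)
w=read_camera("wrist");cv2.imwrite("pics/w17.png",w["frame"])
print("hub",fitedges(w,[(.023,.094),(.014,.094)],[.461,-.004]))
c=read_camera("scene");cv2.imwrite("pics/s17.png",cv2.resize(c["frame"][130:270,160:330],None,fx=4.5,fy=4.2))
E
```

```text
time: 26.95
position: [0.4614, -0.0051, 0.0525]
orientation: [-0.001, 3.14, 0.002]
force: [-0.6, -0.4, 0.1]
opening: 0.0599
time: 27.45
position: [0.4626, -0.0052, 0.1229]
orientation: [-0.0, 3.136, 0.003]
force: [0.4, 0.5, -0.8]
opening: 0.0881
t=27.4 pos [ 0.4626 -0.0052  0.1229] jawdeg 90.0 open 0.0881 F [ 0.4  0.5 -0.8] q7 1.44
  shift [-137.4 -214.8    3.3] turn [0.002 0.006 0.   ]
hub (array([ 0.4608731 , -0.00402118]), np.float64(106.77847767125266))
```

View pics/s17.png

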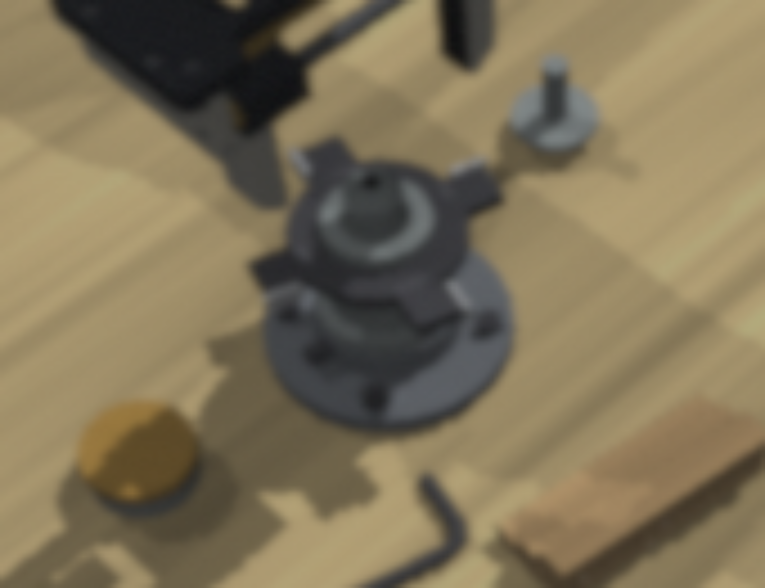

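View pics/w17.png

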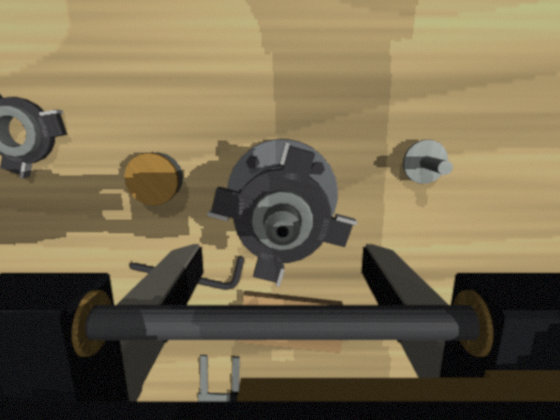

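The large cutter sits level on the collar, hub centred at (283,222) around the spindle. On to the thin ring.

```bash
python3 -m crank '[[[0,0.003,0],[-15,-25,0],1],[[0,0.006,0],[-38,-60,0],1],[[0,0.006,0],[-62,-98,0],1],[[0,0.006,0],[-87,-136,0],1],[[0,0.006,0],[-110,-172,0],1],[[0,0.006,0],[-128,-200,0],1],[[0,0.006,0],[-136,-212,0],1],[[0,0.006,0],[-137,-215,0],1],[[0,0.006,0],[-137,-215,0],1],[[0,0.006,0],[-137,-215,0],1]]'
python3 - <<'E'
from h import *
goto([.60,-.22,.12],np.pi/2)
w=read_camera("wrist");cv2.imwrite("pics/w18.png",w["frame"])
X0=[.625,-.224]
for a in nets.mark_of("wrist","thin_ring")[:1]: print(a["location"],a["score"],atz(w,a["location"],0)); X0=atz(w,a["location"],0)
e,v=fitedges(w,[(.031,.008),(.014,.008)],X0,span=.01);print(e,v,fitedges(w,[(.031,.008),(.014,.008)],e,free=3))
u,v=proj(w,[*e,.008])[0].astype(int)
overlay(w,[(e,.031,.008),(e,.014,.008)],(max(u-75,0),max(v-60,0),u+75,v+60),5,"pics/w18o.png")
E
```

```text
time: 28.55
position: [0.5978, -0.2182, 0.1207]
orientation: [0.003, -3.137, -0.004]
force: [-0.6, 0.2, -0.1]
opening: 0.0927
t=28.6 pos [ 0.5978 -0.2182  0.1207] jawdeg 90.1 open 0.0927 F [-0.6  0.2 -0.1] q7 1.81
  shift [-2.2 -1.8  0.7] turn [ 0.002 -0.004  0.002]
[275.9, 216.0] 0.79 [ 0.61869501 -0.22282736  0.        ]
[ 0.61805146 -0.2198181 ] 83.50643634940424 (array([ 6.18051070e-01, -2.19818077e-01,  1.33401935e-06]), np.float64(83.50643635844443))
```

View pics/w18o.png

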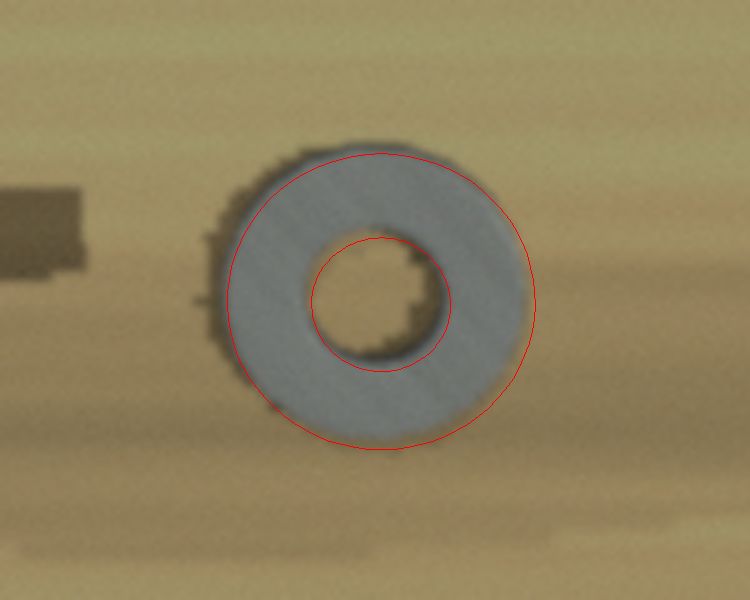

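View pics/w18.png

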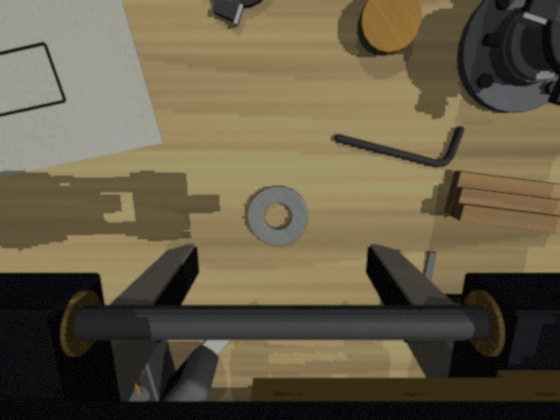

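```bash
python3 - <<'E'
s=open('h.py').read()
s=s.replace('span=.006,free=2,ref=None):','span=.006,free=2,sat=False):').replace('''g=cv2.GaussianBlur(cv2.cvtColor(cam["frame"],cv2.COLOR_BGR2GRAY).astype(np.float32),(0,0),1.0)''','''f=cam["frame"]; g=cv2.GaussianBlur((1.5*(f[...,2].astype(np.float32)-f[...,0]) if sat else cv2.cvtColor(f,cv2.COLOR_BGR2GRAY).astype(np.float32)),(0,0),1.0)''')
open('h.py','w').write(s)
E
python3 - <<'E'
from h import *
w=read_camera("wrist")
e,v=fitedges(w,[(.031,.008),(.014,.008)],[.6165,-.2207],sat=True);print(e,v,fitedges(w,[(.031,.008),(.014,.008)],e,free=3,sat=True))
u,v=proj(w,[*e,.008])[0].astype(int)
overlay(w,[(e,.031,.008),(e,.014,.008)],(max(u-75,0),max(v-60,0),u+75,v+60),5,"pics/w19o.png")
for n in ("scene","top"):
    c=read_camera(n); print(n,fitedges(c,[(.031,.008),(.014,.008)],[.6165,-.2207],sat=True))
goto([*(e-[0,.0012]),.04],np.pi/2)
E
```

```text
[ 0.6155 -0.2227] 120.0 (array([ 0.6155, -0.2227,  0.    ]), np.float64(120.0))
scene (array([ 0.6145, -0.2247]), np.float64(120.0))
top (array([ 0.61671439, -0.22425538]), np.float64(110.6004069267549))
t=28.8 pos [ 0.5985 -0.2193  0.1213] jawdeg 90.1 open 0.0929 F [ 0.6  0.1 -0.6] q7 1.81
  shift [-17.2  -4.8  81.2] turn [ 0.002 -0.003  0.001]
```

View pics/w19o.png

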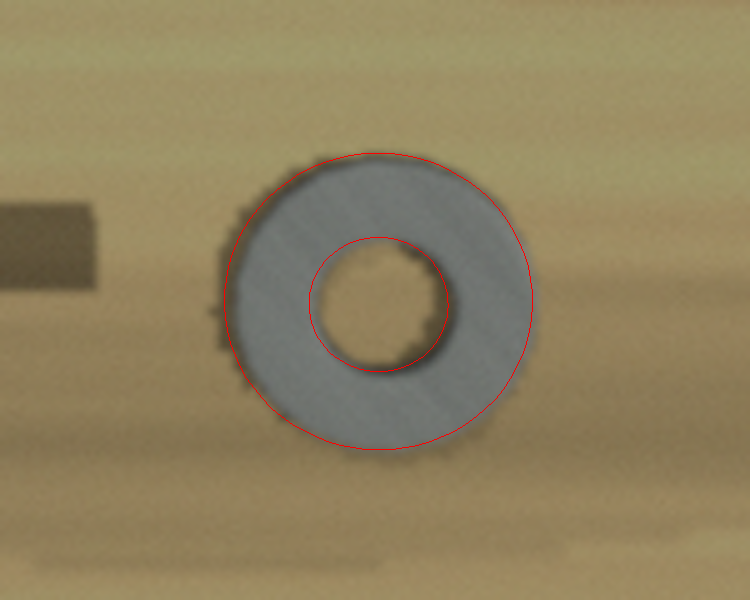

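```bash
sed -i 's/np.minimum(v,60)/np.minimum(v,400 if sat else 60)/' h.py
python3 -m crank '[[[0,0,0],[-6,-2,15],1],[[0,-0.003,0],[-14,-4,45],1],[[0,-0.003,0],[-17,-4.2,75],0.8],[[0,-0.003,0],[-17.2,-4.2,85],0.8],[[0,-0.003,0],[-17.2,-4.2,87],0.8],[[0,-0.003,0],[-17.2,-4.2,87],0.8],[[0,-0.003,0],[-17.2,-4.2,87],0.8]]'
python3 - <<'E'
from h import *
w=read_camera("wrist")
e,v=fitedges(w,[(.031,.008),(.014,.008)],[.6165,-.222],sat=True);print(e,v,fitedges(w,[(.031,.008),(.014,.008)],e,free=3,sat=True),fitedges(w,[(.031,.008),(.014,.008)],e))
u,v=proj(w,[*e,.008])[0].astype(int)
overlay(w,[(e,.031,.008),(e,.014,.008)],(max(u-75,0),max(v-60,0),u+75,v+60),5,"pics/w20o.png")
goto([*(e-[0,.0012]),-.025],np.pi/2)
E
```

```text
time: 29.5
position: [0.6161, -0.2236, 0.0354]
orientation: [-0.002, 3.14, 0.002]
force: [-0.3, -0.1, -0.2]
opening: 0.0835
[ 0.61591764 -0.22145347] 244.62691464911842 (array([ 0.61692948, -0.22134464, -0.00374521]), np.float64(257.85187813172683)) (array([ 0.61786222, -0.22052875]), np.float64(80.35509230951352))
t=29.6 pos [ 0.6162 -0.2236  0.0355] jawdeg 90.1 open 0.0839 F [ 0.3 -0.4 -0.1] q7 1.81
  shift [ 0.4  0.9 60.5] turn [0.001 0.002 0.001]
```

View pics/w20o.png

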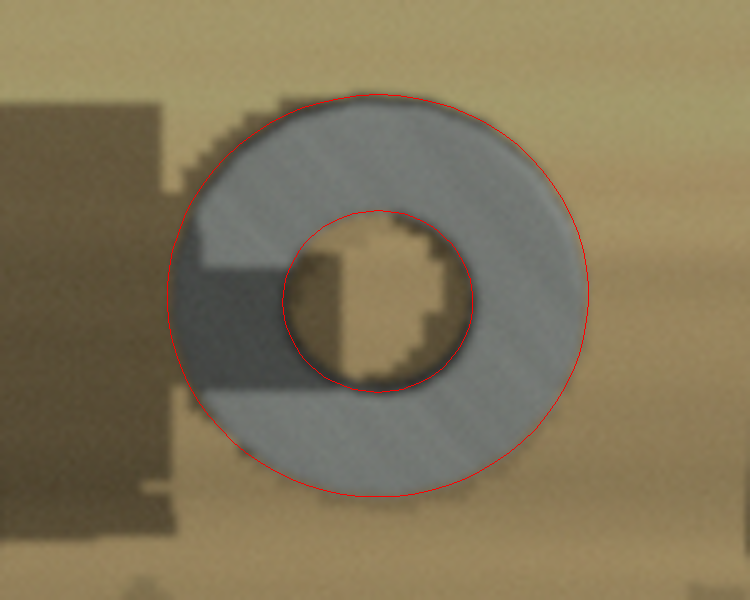

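The overlay matches the ring. Going down to put the finger ends about 2.5 mm above the bench.

```bash
python3 -m crank '[[[0,0,0],[0.2,0.9,15],0.8],[[0,0.002,0],[0.2,0.9,35],0.8],[[0,0.002,0],[0.2,0.9,50],0.8],[[0,0.002,0],[0.2,0.9,58],0.8],[[0,0.002,0],[0.2,0.9,62],0.8],[[0,0.002,0],[0.2,0.9,64],0.8],[[0,0.002,0],[0.2,0.9,64],0.8]]'
python3 - <<'E'
from h import *
w=read_camera("wrist")
e,v=fitedges(w,[(.031,.008),(.014,.008)],[.6165,-.222],sat=True);print(e,v)
cv2.imwrite("pics/w21.png",cv2.resize(w["frame"][180:320,170:400],None,fx=3.4,fy=3.4))
goto([*(e-[0,.0012]),-.032],np.pi/2)
E
```

```text
time: 30.25
position: [0.6162, -0.2227, -0.0284]
orientation: [-0.002, 3.141, 0.001]
force: [0.6, -0.7, 0.5]
opening: 0.0838
[ 0.61579505 -0.22138745] 159.8263309373886
t=30.3 pos [ 0.6164 -0.2228 -0.0281] jawdeg 90.1 open 0.0838 F [-0.7 -0.9 -0.1] q7 1.80
  shift [0.6 0.2 3.9] turn [0.001 0.001 0.001]
```

View pics/w21.png

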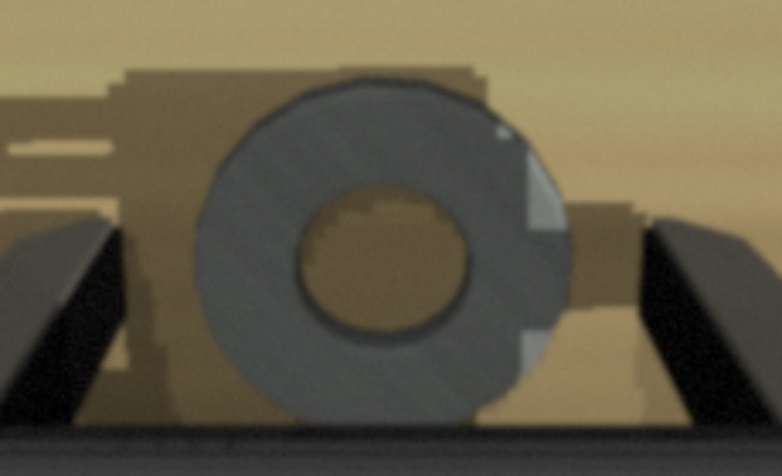

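```bash
python3 -m crank '[[[0,0,0],[0.3,0.2,1.5],0.8],[[0,0,0],[0.3,0.2,2.8],0.8],[[0,0,0],[0.3,0.2,3.7],0.8],[[0,0,0],[0.3,0.2,3.7],0.5],[[0,0,0],[0.3,0.2,3.7],-1],[[0,0,0],[0.3,0.2,3.7],-1],[[0,0,0],[0.3,0.2,3.7],-1],[[0,0,0],[0.3,0.2,3.7],-1]]' 40
python3 -c "
from h import *
goto([.6161,-.2226,-.032],np.pi/2)"
```

```text
time: 31.1
position: [0.6161, -0.2226, -0.0318]
orientation: [-0.002, 3.141, 0.001]
force: [-0.0, 0.1, 0.7]
opening: 0.0598
t=31.1 pos [ 0.6161 -0.2226 -0.0318] jawdeg 90.1 open 0.0598 F [-0.   0.1  0.7] q7 1.80
  shift [ 0.  -0.   0.2] turn [0.001 0.001 0.001]
```

```bash
python3 -m crank '[[[0,0,0],[0,0,-8],-1],[[0,0,0],[0,0,-30],-1],[[0,0,0],[0,0,-70],-1],[[0,0,0],[5,8,-110],-1],[[0,0,0],[25,35,-140],-1],[[0,0,0],[48,67,-146],-1],[[0,0,0],[71,100,-146],-1],[[0,0,0],[94,132,-146],-1],[[0,0,0],[116,163,-146],-1],[[0,0,0],[135,189,-146],-1]]'
python3 - <<'E'
from h import *
for i in range(2):
    w=read_camera("wrist");P=status.sense()["position"];z=P[2]+.0318+.008
    e=fitedges(w,[(.031,z),(.014,z)],P+[0,.001,0],sat=True)[0]; print((e-P[:2])*1000)
goto([.4612,-.005,.115],np.pi/2)
E
```

```text
time: 32.1
position: [0.4793, -0.0324, 0.1149]
orientation: [-0.003, 3.141, 0.002]
force: [0.2, 0.4, -1.5]
opening: 0.0598
[ 2.32715842 -2.04372888]
[-3.66485431  4.33411944]
t=32.2 pos [ 0.4779 -0.0306  0.1148] jawdeg 90.3 open 0.0600 F [ 1.  -0.1 -1.3] q7 1.51
  shift [16.5 25.7 -0.1] turn [ 0.002 -0.001  0.006]
```

```bash
python3 -m crank '[[[0,0,0.003],[10,15,0],-1],[[0,0,0.006],[15,23,0],-1],[[0,0,0.006],[16.5,25.5,0],-1],[[0,0,0.006],[16.5,25.7,0],-1],[[0,0,0.006],[16.5,25.7,0],-1],[[0,0,0.006],[16.5,25.7,0],-1]]'
python3 - <<'E'
from h import *
goto([.4612,-.005,.09],np.pi/2)
for i in range(2):
    w=read_camera("wrist");P=status.sense()["position"];z=P[2]+.0318+.008
    e=fitedges(w,[(.031,z),(.014,z)],P+[0,.001,0])[0]; print((e-P[:2])*1000)
    e2=fitedges(w,[(.014,z)],P+[0,.001,0],span=.003)[0]; print((e2-P[:2])*1000)
C=[(.0125,.111),(.0075,.117)]
f=4;b=(200,200,370,310)
overlay(w,[([.4612,-.0038],r,z_) for r,z_ in C]+[(e2,.031,z),(e2,.014,z),(e2,.014,z-.008)],b,4.5,"pics/w22.png")
c=read_camera("scene");cv2.imwrite("pics/s22.png",cv2.resize(c["frame"][130:270,160:330],None,fx=4.5,fy=4.2))
E
```

```text
time: 32.8
position: [0.4617, -0.0057, 0.1148]
orientation: [-0.002, -3.14, -0.003]
force: [0.3, -0.2, -1.3]
opening: 0.06
t=32.8 pos [ 0.4617 -0.0057  0.1148] jawdeg 89.9 open 0.0600 F [ 0.3 -0.2 -1.3] q7 1.45
  shift [ 0.4  0.6 24.8] turn [ 0.002 -0.001 -0.001]
[0.4586409  0.94881478]
[0.55012112 0.80986815]
[0.49491507 0.92568035]
[0.5540914  0.66737433]
```

View pics/w22.png

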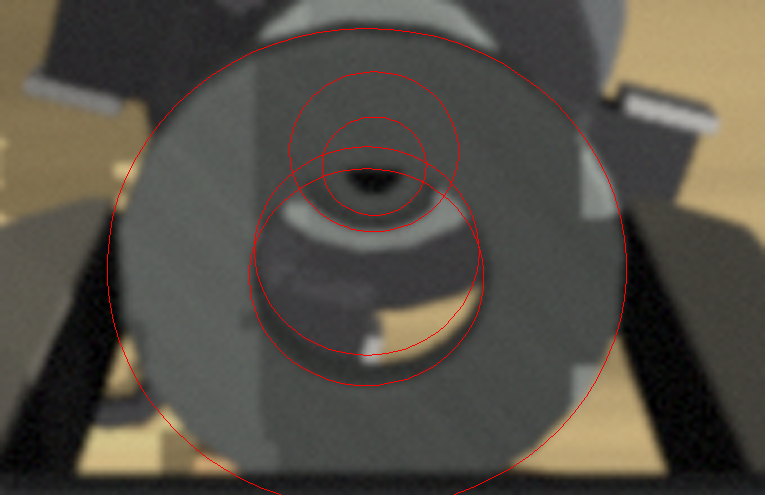

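View pics/s22.png

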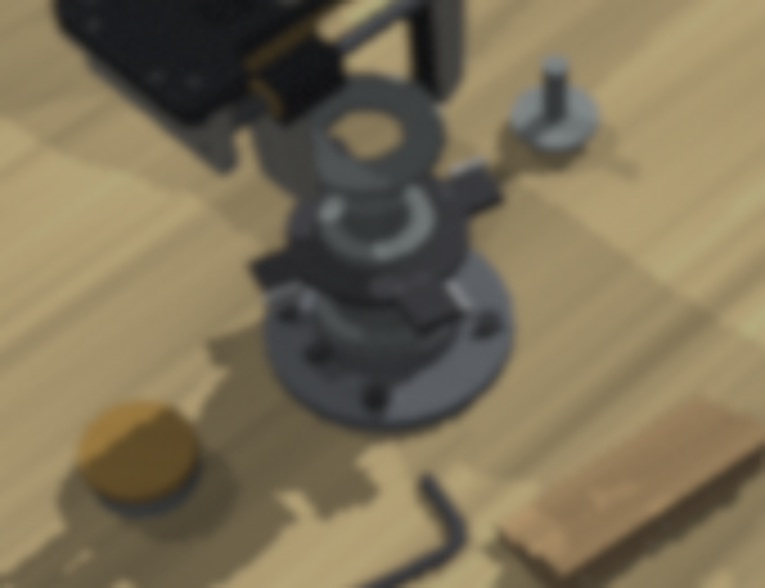

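The ring is held level and its bore lines up with the nose. Lowering.

```bash
python3 -m crank '[[[0,0,0],[0.5,0.5,8],-1],[[0,0,0],[0.8,0.7,16],-1],[[0,0,0],[0.8,0.7,23],-1],[[0,0,0],[0.8,0.7,27],-1],[[0,0,0],[0.8,0.7,30],-1],[[0,0,0],[0.8,0.7,33],-1],[[0,0,0],[0.8,0.7,36],-1],[[0,0,0],[0.8,0.7,39],-1]]'
python3 -c "
from h import *
goto([.4608,-.0050,.0622],np.pi/2);print(status.sense()['wrist_torque'].round(2))"
```

```text
time: 33.75
position: [0.4607, -0.0046, 0.0757]
orientation: [-0.001, -3.14, -0.003]
force: [-0.4, 0.3, -1.0]
opening: 0.06
t=33.8 pos [ 0.4607 -0.0046  0.0757] jawdeg 90.0 open 0.0600 F [-0.4  0.3 -1. ] q7 1.44
  shift [-0.1 -0.4 13.5] turn [ 0.002 -0.001 -0.001]
[ 0.03  0.01 -0.  ]
```

```bash
python3 -m crank '[[[0,0,0],[-0.1,-0.4,4],-1],[[0,0,0],[-0.1,-0.4,8],-1],[[0,0,0],[-0.1,-0.4,11],-1],[[0,0,0],[-0.1,-0.4,12],-1],[[0,0,0],[-0.1,-0.4,12.5],-1],[[0,0,0],[-0.1,-0.4,12.8],-1],[[0,0,0],[-0.1,-0.4,12.8],-1]]'
python3 -m crank '[[[0,0,0],[0,0,0.4],-1],[[0,0,0],[0,0,0.8],-1],[[0,0,0],[0,0,0.8],-1]]'
python3 -m crank '[[[0,0,0],[0,0,0.3],-1],[[0,0,0],[0,0,0.5],-1],[[0,0,0],[0,0,0.5],-1]]'
```

```text
time: 34.45
position: [0.4608, -0.005, 0.0629]
orientation: [-0.001, -3.141, -0.003]
force: [-0.1, 0.0, -1.6]
opening: 0.06
time: 34.75
position: [0.4608, -0.005, 0.0622]
orientation: [-0.001, -3.141, -0.003]
force: [-0.4, 0.9, -1.6]
opening: 0.06
time: 35.05
position: [0.4609, -0.005, 0.062]
orientation: [-0.001, -3.141, -0.003]
force: [-1.7, -0.0, 6.9]
opening: 0.0603
```

Contact at z = 0.062 as expected. Releasing and going to the small cutter.

```bash
python3 -m crank '[[[0,0,0],[0,0,-0.2],0.4],[[0,0,0],[0,0,-0.2],0.6],[[0,0,0],[0,0,-0.2],0.7],[[0,0,0],[0,0,-0.2],0.7]]'
python3 -m crank '[[[0,0,0],[0,0,-8],0.8],[[0,0,0],[0,0,-25],1],[[0,0,0],[0,0,-50],1],[[0,0,0],[0,0,-60],1],[[0,0,0],[0,0,-60],1]]'
python3 - <<'E'
from h import *
goto([.40,-.24,.12],np.pi/2)
w=read_camera("wrist");cv2.imwrite("pics/w23.png",w["frame"])
print("ring",fitedges(w,[(.031,.102),(.014,.102)],[.461,-.004],sat=True))
c=read_camera("scene");cv2.imwrite("pics/s23.png",cv2.resize(c["frame"][130:270,160:330],None,fx=4.5,fy=4.2))
E
```

```text
time: 35.45
position: [0.4609, -0.005, 0.0622]
orientation: [-0.001, -3.141, -0.003]
force: [-0.0, 0.3, -0.6]
opening: 0.0783
time: 35.95
position: [0.4619, -0.0051, 0.1236]
orientation: [0.002, 3.139, 0.003]
force: [0.5, 0.6, -0.0]
opening: 0.0926
t=36.0 pos [ 0.4619 -0.0051  0.1236] jawdeg 89.9 open 0.0926 F [ 0.5  0.6 -0. ] q7 1.45
  shift [  61.7 -235.     2.9] turn [ 0.002  0.003 -0.001]
ring (array([ 0.46140775, -0.00455091]), np.float64(51.63585170678977))
```

View pics/s23.png

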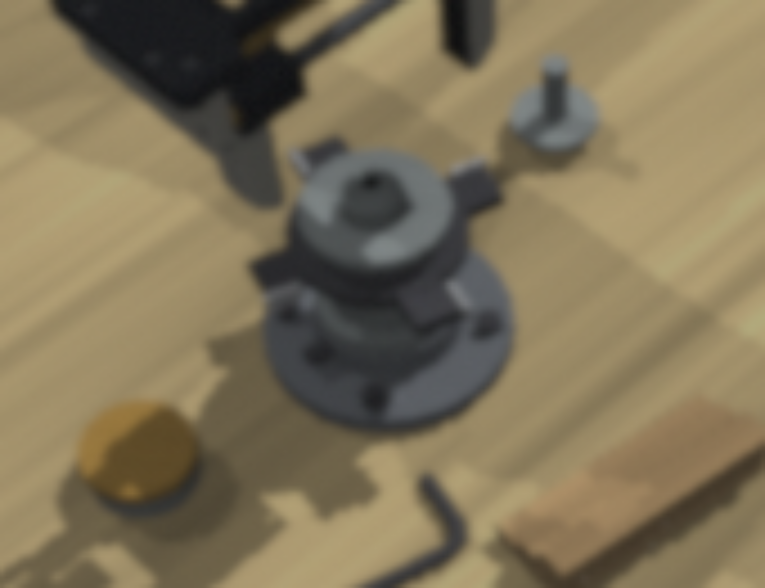

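View pics/w23.png

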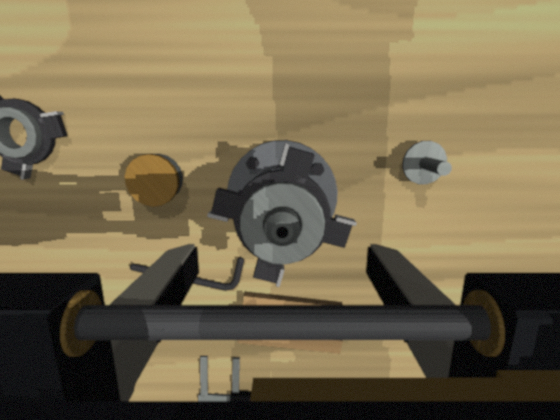

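The ring lies flat on the hub, concentric at (282,222). Moving to the small cutter.

```bash
python3 -m crank '[[[0,0.003,0],[8,-30,0],1],[[0,0.003,0],[18,-68,0],1],[[0,0.003,0],[28,-106,0],1],[[0,0.003,0],[38,-144,0],1],[[0,0.003,0],[48,-182,0],1],[[0,0.003,0],[56,-214,0],1],[[0,0.003,0],[61,-231,0],1],[[0,0.003,0],[61.7,-235,0],1],[[0,0.003,0],[61.7,-235,0],1],[[0,0.003,0],[61.7,-235,0],1]]'
python3 - <<'E'
from h import *
w=read_camera("wrist");cv2.imwrite("pics/w24.png",w["frame"])
X0=[.392,-.25]
for a in nets.mark_of("wrist","small_cutter")[:1]: print(a["location"],a["score"],atz(w,a["location"],0)); X0=atz(w,a["location"],0)
e,v=fitedges(w,[(.023,.018),(.014,.018),(.031,.01)],X0,span=.01);print(e,v,fitedges(w,[(.023,.018),(.014,.018),(.031,.01)],e,free=3))
u,v=proj(w,[*e,.018])[0].astype(int)
overlay(w,[(e,.023,.018),(e,.014,.018),(e,.031,.01)],(max(u-75,0),max(v-60,0),u+75,v+60),5,"pics/w24o.png")
for n in ("scene","top"):
    c=read_camera(n); print(n,fitedges(c,[(.023,.018),(.014,.018)],e))
goto([*(e-[0,.0012]),.02],np.pi/2)
E
```

```text
time: 37.05
position: [0.3992, -0.2388, 0.1211]
orientation: [0.001, -3.138, -0.004]
force: [0.8, 0.1, 0.6]
opening: 0.0928
[268.0, 192.8] 0.65 [ 0.39579672 -0.25130304  0.        ]
[ 0.39981184 -0.25214594] 154.33530722872644 (array([ 3.99809553e-01, -2.52147636e-01,  1.75045400e-05]), np.float64(154.33635320762193))
scene (array([ 0.39603566, -0.25303092]), np.float64(108.56186948800301))
top (array([ 0.40833385, -0.27278748]), np.float64(93.22971789836183))
t=37.2 pos [ 0.3994 -0.239   0.1216] jawdeg 90.1 open 0.0929 F [ 0.6  0.3 -1.2] q7 1.96
  shift [ -0.7 -14.5 101.5] turn [ 0.002 -0.003  0.001]
```

View pics/w24o.png

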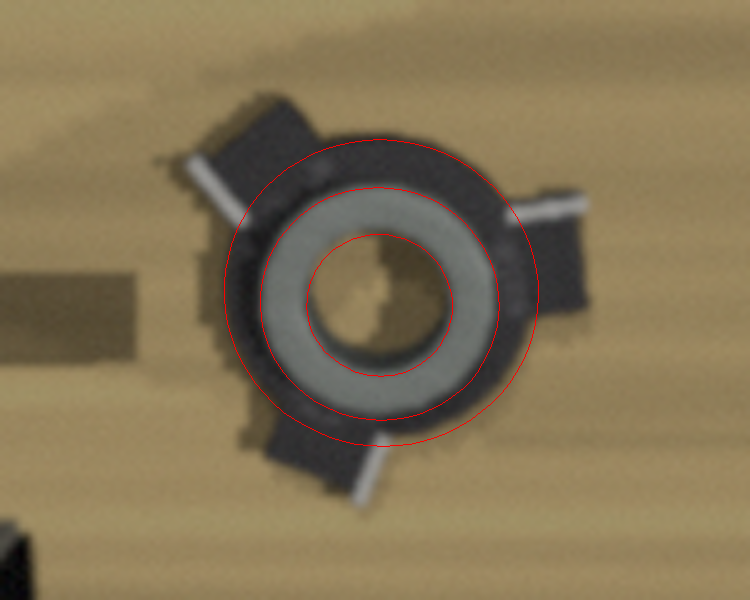

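View pics/w24.png

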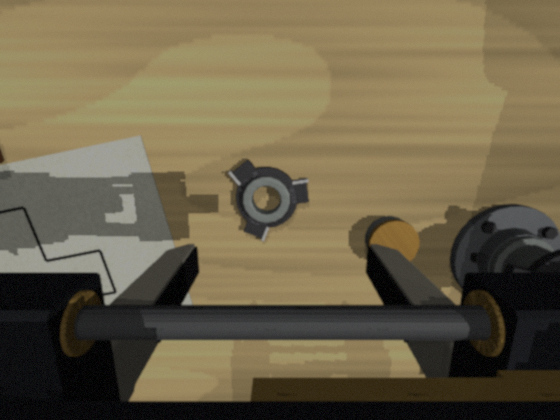

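```bash
python3 -m crank '[[[0,0,0],[0,-6,20],0.4],[[0,-0.003,0],[0,-13,50],0.35],[[0,-0.003,0],[0,-14.5,80],0.35],[[0,-0.003,0],[0,-14.5,97],0.35],[[0,-0.003,0],[0,-14.5,101],0.35],[[0,-0.003,0],[0,-14.5,101.5],0.35],[[0,-0.003,0],[0,-14.5,101.5],0.35],[[0,-0.003,0],[0,-14.5,101.5],0.35]]'
python3 - <<'E'
from h import *
w=read_camera("wrist")
e,v=fitedges(w,[(.023,.018),(.014,.018)],[.3995,-.252]);print(e,v,fitedges(w,[(.023,.018),(.014,.018),(.031,.01)],e,free=3))
u,v=proj(w,[*e,.018])[0].astype(int)
overlay(w,[(e,.023,.018),(e,.014,.018),(e,.031,.01)],(max(u-75,0),max(v-60,0),u+75,v+60),5,"pics/w25o.png")
goto([*(e-[0,.0012]),-.0190],np.pi/2)
E
```

```text
time: 38.05
position: [0.3997, -0.2535, 0.021]
orientation: [-0.002, 3.14, 0.002]
force: [-0.2, 0.8, 0.6]
opening: 0.0629
[ 0.39857528 -0.2528027 ] 111.03077681113008 (array([ 0.39821093, -0.25268043,  0.00055532]), np.float64(155.32684340740124))
t=38.1 pos [ 0.3996 -0.2535  0.0209] jawdeg 90.1 open 0.0626 F [-0.1 -0.8  0.9] q7 1.97
  shift [ 1.1 -0.5 39.9] turn [0.001 0.001 0.001]
```

View pics/w25o.png

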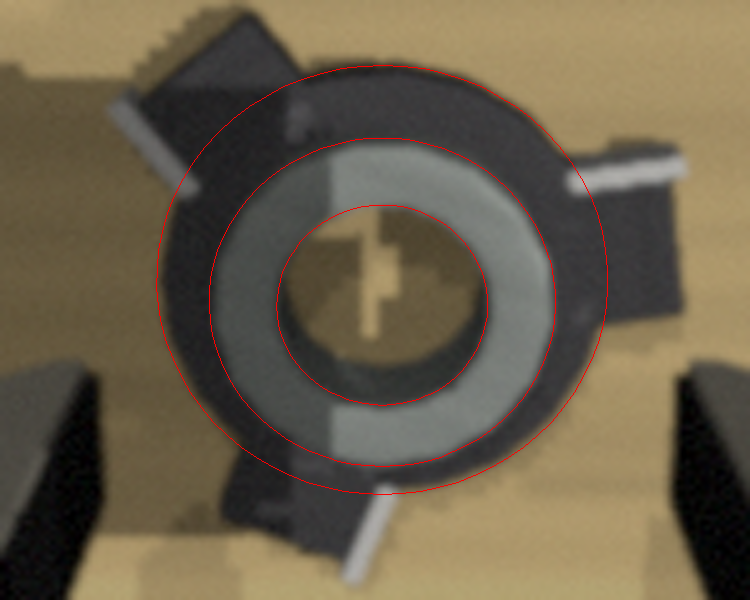

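```bash
python3 -m crank '[[[0,0,0],[0.6,-0.2,12],0.35],[[0,0,0],[1.1,-0.4,25],0.35],[[0,0,0],[1.1,-0.4,35],0.35],[[0,0,0],[1.1,-0.4,40],0.35],[[0,0,0],[1.1,-0.4,42.5],0.35],[[0,0,0],[1.1,-0.4,43],0.35],[[0,0,0],[1.1,-0.4,43],0.35]]'
python3 - <<'E'
from h import *
w=read_camera("wrist")
print(fitedges(w,[(.023,.018),(.014,.018)],[.3985,-.2527]))
goto([.3984,-.2538,-.0235],np.pi/2)
E
```

```text
time: 38.8
position: [0.3987, -0.2539, -0.0219]
orientation: [-0.002, 3.14, 0.002]
force: [0.6, -0.8, -0.1]
opening: 0.0629
(array([ 0.39891631, -0.25277939]), np.float64(90.8792019294413))
t=38.9 pos [ 0.3987 -0.2539 -0.0218] jawdeg 90.1 open 0.0626 F [-0.3  0.1  0.6] q7 1.97
  shift [0.3 0.1 1.7] turn [0.001 0.002 0.001]
```

```bash
python3 -m crank '[[[0,0,0],[0,0,1],0.35],[[0,0,0],[0,0,1.6],0.35],[[0,0,0],[0,0,1.6],0.35],[[0,0,0],[0,0,1.6],0],[[0,0,0],[0,0,1.6],-1],[[0,0,0],[0,0,1.6],-1],[[0,0,0],[0,0,1.6],-1],[[0,0,0],[0,0,1.6],-1]]' 45
python3 -m crank '[[[0,0,0],[0,0,-2],-1],[[0,0,0],[0,0,-6],-1],[[0,0,0],[0,0,-10],-1],[[0,0,0],[0,0,-10],-1]]'
python3 - <<'E'
from h import *
for i in range(2):
    w=read_camera("wrist");P=status.sense()["position"];z=P[2]+.0234+.018
    e=fitedges(w,[(.023,z),(.014,z)],P+[0,.001,0])[0]; print((e-P[:2])*1000)
cv2.imwrite("pics/w26.png",cv2.resize(w["frame"][160:320,150:420],None,fx=2.9,fy=2.9))
goto([.4611,-.005,.13],np.pi/2)
E
```

```text
time: 39.65
position: [0.3987, -0.2539, -0.0234]
orientation: [-0.002, 3.14, 0.002]
force: [0.2, 0.1, 0.4]
opening: 0.0439
time: 40.05
position: [0.3989, -0.2541, -0.0128]
orientation: [-0.002, 3.139, 0.001]
force: [0.2, -0.3, -4.1]
opening: 0.0444
[0.24241468 1.23580195]
[0.29395571 1.20413013]
t=40.1 pos [ 0.3988 -0.254  -0.0131] jawdeg 90.1 open 0.0439 F [-0.4  0.1 -3.3] q7 1.97
  shift [ -62.8  249.1 -142.8] turn [0.001 0.002 0.001]
```

View pics/w26.png

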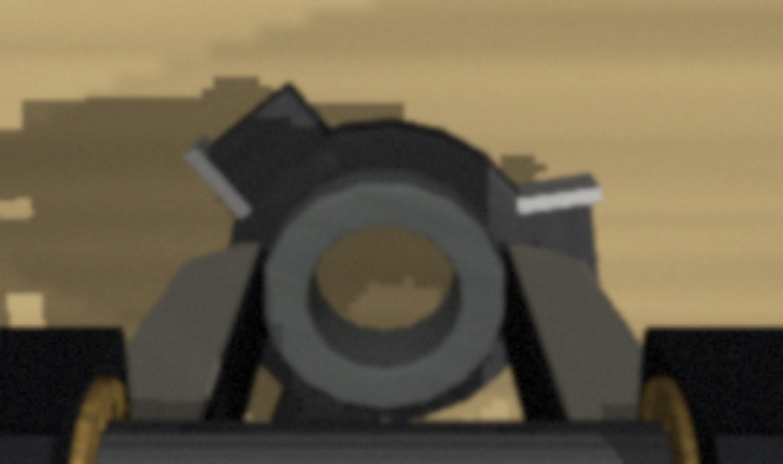

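The small cutter is held level by the hub. Carrying it over.

```bash
python3 -m crank '[[[0,0,0],[0,0,-20],-1],[[0,0,0],[0,0,-50],-1],[[0,0,0],[0,0,-85],-1],[[0,0,0],[-3,10,-118],-1],[[0,0,0],[-10,40,-133],-1],[[0,0,0],[-19,75,-134],-1],[[0,0,0],[-28,112,-134],-1],[[0,0,0],[-37,149,-134],-1],[[0,0,0],[-46,185,-134],-1],[[0,0,0],[-54,216,-134],-1]]'
python3 -c "
from h import *
goto([.4610,-.0050,.12],np.pi/2)"
```

```text
time: 41.15
position: [0.4523, -0.0361, 0.1211]
orientation: [-0.003, 3.14, 0.002]
force: [0.6, 0.4, -3.2]
opening: 0.044
t=41.1 pos [ 0.4523 -0.0361  0.1211] jawdeg 90.1 open 0.0440 F [ 0.6  0.4 -3.2] q7 1.51
  shift [-8.8 31.1  1.2] turn [0.001 0.002 0.002]
```

```bash
python3 -m crank '[[[0,0,0],[-5,16,1],-1],[[0,0.002,0.002],[-8,26,1],-1],[[0,0.002,0.002],[-8.8,30.5,1],-1],[[0,0.002,0.002],[-8.8,31,1],-1],[[0,0.002,0.002],[-8.8,31,1],-1],[[0,0.002,0.002],[-8.8,31,1],-1],[[0,0.002,0.002],[-8.8,31,1],-1]]'
python3 - <<'E'
from h import *
goto([.4610,-.0050,.0786],np.pi/2)
for i in range(2):
    w=read_camera("wrist");P=status.sense()["position"];z=P[2]+.0234+.018
    e=fitedges(w,[(.023,z),(.014,z)],P+[0,.001,0])[0]; print((e-P[:2])*1000)
overlay(w,[([.4612,-.0038],r,z_) for r,z_ in [(.0125,.111),(.0075,.117)]]+[(e,.023,z),(e,.014,z),(e,.014,z-.018)],(200,190,370,310),4.5,"pics/w27.png")
E
```

```text
time: 41.85
position: [0.4608, -0.0059, 0.1202]
orientation: [-0.002, -3.141, -0.002]
force: [-0.7, 0.3, -2.4]
opening: 0.0445
t=41.9 pos [ 0.4608 -0.0059  0.1202] jawdeg 89.9 open 0.0445 F [-0.7  0.3 -2.4] q7 1.45
  shift [-0.2  0.9 41.6] turn [ 0.001 -0.    -0.001]
[0.16622326 0.97888054]
[0.20058527 0.95567221]
```

View pics/w27.png

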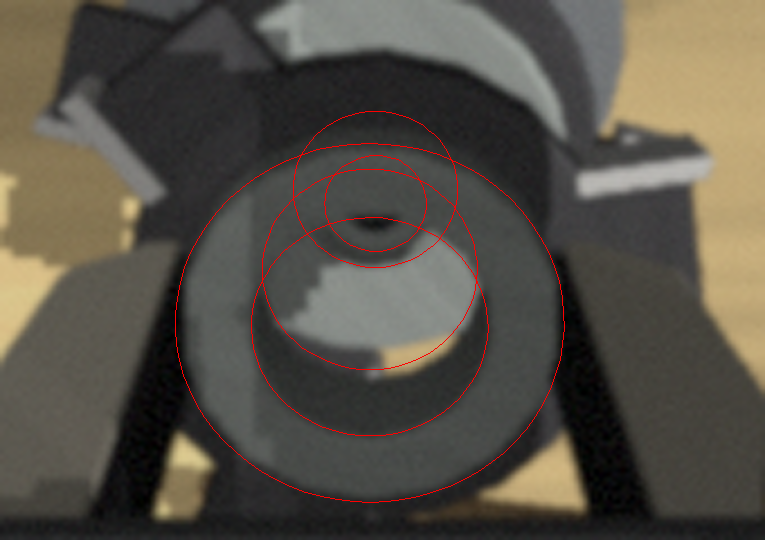

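```bash
python3 -m crank '[[[0,0,0],[-0.1,0.4,7],-1],[[0,0,0],[-0.2,0.8,14],-1],[[0,0,0],[-0.2,0.8,20],-1],[[0,0,0],[-0.2,0.8,24],-1],[[0,0,0],[-0.2,0.8,27],-1],[[0,0,0],[-0.2,0.8,30],-1],[[0,0,0],[-0.2,0.8,33],-1],[[0,0,0],[-0.2,0.8,35],-1]]'
python3 -c "
from h import *
goto([.4610,-.0050,.0786],np.pi/2);print(status.sense()['wrist_torque'].round(2))"
```

```text
time: 42.75
position: [0.4611, -0.0048, 0.085]
orientation: [-0.001, -3.141, -0.002]
force: [0.2, 0.5, -3.3]
opening: 0.0439
t=42.8 pos [ 0.4611 -0.0048  0.085 ] jawdeg 90.0 open 0.0439 F [ 0.2  0.5 -3.3] q7 1.44
  shift [ 0.1 -0.2  6.4] turn [ 0.001 -0.    -0.001]
[0.01 0.02 0.02]
```

```bash
python3 -m crank '[[[0,0,0],[0,-0.2,2],-1],[[0,0,0],[0,-0.2,3.5],-1],[[0,0,0],[0,-0.2,4.8],-1],[[0,0,0],[0,-0.2,5.5],-1],[[0,0,0],[0,-0.2,5.8],-1],[[0,0,0],[0,-0.2,5.8],-1]]'
python3 -m crank '[[[0,0,0],[0,0,0.4],-1],[[0,0,0],[0,0,0.7],-1],[[0,0,0],[0,0,0.7],-1]]'
python3 -m crank '[[[0,0,0],[0,0,0.3],-1],[[0,0,0],[0,0,0.4],-1],[[0,0,0],[0,0,0.4],-1]]'
```

```text
time: 43.35
position: [0.4611, -0.005, 0.0792]
orientation: [-0.001, -3.142, -0.002]
force: [-0.3, 0.6, -2.9]
opening: 0.0444
time: 43.65
position: [0.4612, -0.005, 0.0786]
orientation: [0.001, 3.141, 0.002]
force: [0.3, 0.0, -1.0]
opening: 0.0436
time: 43.95
position: [0.4612, -0.005, 0.0786]
orientation: [0.002, 3.141, 0.002]
force: [-1.3, -0.6, 6.0]
opening: 0.0441
```

Seated at z = 0.0786, just as expected. Releasing and checking.

```bash
python3 -m crank '[[[0,0,0],[0,0,-0.2],0],[[0,0,0],[0,0,-0.2],0.2],[[0,0,0],[0,0,-0.2],0.3],[[0,0,0],[0,0,-0.2],0.3]]'
python3 -m crank '[[[0,0,0],[0,0,-8],0.3],[[0,0,0],[0,0,-25],0.6],[[0,0,0],[0,0,-50],1],[[0,0,0],[-20,0,-80],1],[[0,0,0],[-60,0,-100],1],[[0,0,0],[-80,0,-100],1],[[0,0,0],[-80,0,-100],1]]'
python3 - <<'E'
from h import *
goto([.54,-.005,.18],np.pi/2)
w=read_camera("wrist");cv2.imwrite("pics/w28.png",w["frame"])
print("hub top",fitedges(w,[(.023,.120),(.014,.120)],[.461,-.004]))
c=read_camera("scene");cv2.imwrite("pics/s28.png",c["frame"]);cv2.imwrite("pics/s28c.png",cv2.resize(c["frame"][130:270,160:330],None,fx=4.5,fy=4.2))
t=read_camera("top");cv2.imwrite("pics/t28.png",t["frame"])
for l in ["test_piece","clamp_screw","hex_key","caliper","wax_tin"]:
    print(l,[np.round(nets.mark_of(n,l)[0]["location"],1).tolist() for n in("scene","top") if nets.mark_of(n,l)])
E
```

```text
time: 44.35
position: [0.4613, -0.005, 0.0788]
orientation: [0.002, 3.141, 0.002]
force: [0.6, -0.1, 0.5]
opening: 0.0597
time: 45.05
position: [0.5442, -0.005, 0.18]
orientation: [0.002, 3.137, 0.002]
force: [-1.3, 0.1, -0.5]
opening: 0.0932
t=45.0 pos [ 0.5442 -0.005   0.18  ] jawdeg 89.9 open 0.0932 F [-1.3  0.1 -0.5] q7 1.47
  shift [ 4.2 -0.   0. ] turn [ 0.002  0.004 -0.001]
hub top (array([ 0.46168359, -0.00344531]), np.float64(120.0))
test_piece [[303.5, 247.8]]
clamp_screw [[285.2, 161.8], [231.3, 258.0]]
hex_key [[234.8, 271.7]]
caliper [[347.7, 298.9]]
wax_tin [[189.2, 240.3]]
```

View pics/s28c.png

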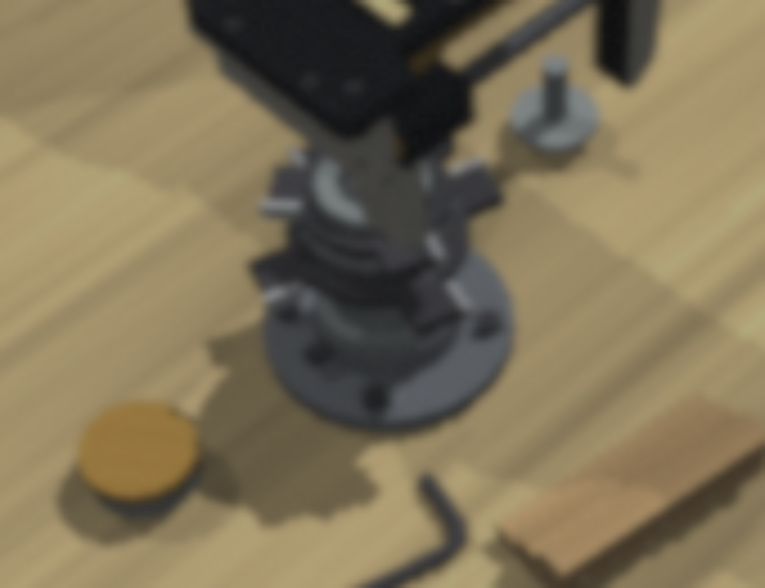

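View pics/w28.png

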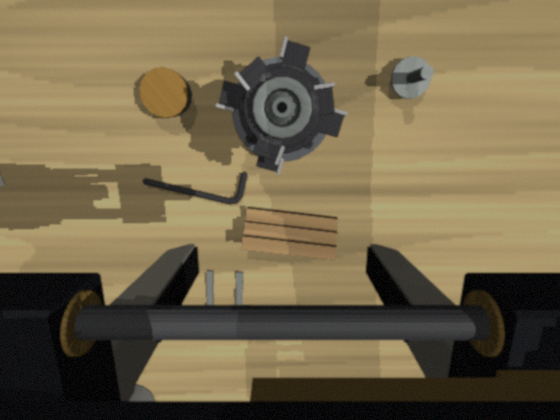

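View pics/s28.png

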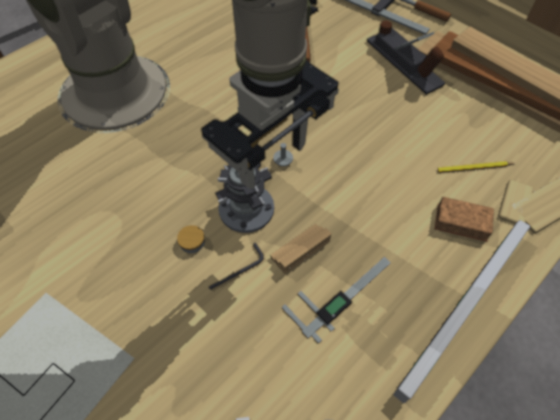

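The wrist picture shows the stack concentric at (282,106), with the nose inside the small cutter's bore. The bystanders are where they were. One height check, then I hand in.

```bash
python3 - <<'E'
from h import *
from station import order
w=read_camera("wrist"); print(fitedges(w,[(.023,.120),(.014,.120)],[.461,-.004],free=3)); print(status.sense()["force"].round(1))
print(order.job_done(), status.sense()["time"])
E
```

```text
(array([ 0.462, -0.003,  0.   ]), np.float64(120.0))
[ 0.   0.2 -0.3]
the job is handed in; nothing more can be done
the job is handed in; nothing more can be done
```

The arbor is built up as asked and handed in after about 45 s: tall collar, large cutter with its hub up, thin ring, then small cutter with its hub up. Each piece was lowered until the wrist felt it rest, at 6.9 to 8.7 N, and only then released.

- **Missed first grip:** My first grip on the collar closed in the air just above it and did not move it. The real finger ends sit about 34 mm short of the TCP position the robot reports. I saw this in the wrist picture and confirmed it by lightly touching the large cutter's body (about 12 N). I allowed for it in every grip after that.
- **Seating heights:** All four pieces came to rest within about 0.3 mm of the expected 36, 76, 94 and 102 mm. No piece met noticeable side force on the way down.
- **Last pictures:** They show the stack level and concentric, and the bystanders looked undisturbed. The trained networks placed the clamp screw, hex key, caliper and wax tin about where they were at the start, within about 3 pixels. The test piece's mark was about 5 pixels off, though it looked unmoved.
- **Checks that gave little:** The final height fit on the small cutter's hub hit its upper limit, so it says nothing about height; the contact height is the evidence there. The arm hid several bystanders from the top camera. The cameras disagreed by 2 to 5 mm on the collar and ring. The top-camera fit on the small cutter was about 20 mm off, so I did not use it. I relied on the wrist camera.

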